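# Load the orbital shaker, clamp the jars gently and set its speed dial

## Task

Get the orbital shaker ready to run: draw its clamp back by the handle, stand every sample jar upright on the mat in one row between the two padded bars, and bring the clamp forward until all the jars touch the rear bar and the sprung bar bears lightly on them, its springs about half way in (7 of their 14 mm) and never driven hard home. The jars are thin-walled: grip them with less than 40 N and set them down gently. Only when the jars are held, turn the speed dial (slide the clear guard off it first) until its white pointer line stands at the steel set marker, then slide the guard fully back over the dial, and leave the beaker where it is.

Things in the scene. Friction and masses are not known exactly. Their poses are not given: they have to be found in the camera images.
- shaker: low white bench shaker, 218 mm (its x) by 188 mm (y), fixed. Origin under its middle; x points away from the operator, from control panel to rear bar, y to the operator's left, z up. Panel: x -109 to -45 mm, 44 mm high. Mat: x -32 to 96, y -72 to 72, top 56 mm high. Face of the fixed rear bar at x = 95. Bars stand 10 to 28 mm over the mat, side rails at y = +-84, 15 to 23 mm over it
- mat: black rubber mat on the platform, 128 x 144 x 1.5 mm; its origin 54.5 mm over the shaker's underside, at x = 32, y = 0 mm of the shaker
- carriage (a joint): clamp carriage on the side rails, m: 0 drawn back towards the panel, to 0.070 forward (+x of the shaker). The face of the relaxed sprung bar is at shaker x = 5 mm + this value, so at 0 the bars are 90 mm apart. Stays where it is left (friction about 10 N)
- bar (a joint): how far the padded bar (10 x 146 x 18 mm), carried by the carriage on two springs, is pushed back into the carriage, m: 0 relaxed, 0.014 springs fully in; 0.45 N per mm. One row of 38 mm jars against the rear bar is touched at carriage 0.052; sliding the jars along takes up to 3 mm of spring
- bar_handle (a point): middle of the upright black handle of the clamp carriage: 12 mm thick (shaker x), 38 mm wide (y), top 16 mm above this point, free for 20 mm below it; the sprung bar's face is 42 mm from it in +x when relaxed
- guard (a joint): clear sliding guard over the dial, m: 0 slid off to the shaker's -y side, 0.072 fully over the dial; moves along +y of the shaker, 1.5 N of friction. A hood 52 x 50 mm, 41 mm over the panel, open at the side towards the dial; 0 leaves 47 mm from dial axis to hood
- guard_grip (a point): grip tab on top of the guard: 10 mm thick (shaker y), 30 mm wide (x), top 11 mm above this point, free for 14 mm below it
- dial_grip (a point): on the axis of the speed dial, in its black grip bar 31 mm long, 10 mm thick; the bar's top is 11 mm above this point and it is free for 14 mm below it. The dial turns about the vertical
- dial_pointer (a point): point 20 mm from the dial axis in the direction of the white pointer line on one end of the grip bar; turns with the dial
- set_mark (a point): point 20 mm from the dial axis in the direction of the small steel set marker (6 mm wide, 3 mm high, on the panel at the rim of the dial), at the same height; it stands where the pointer must be set
- dial (a joint): speed dial, rad: 0 at its lower stop, to 4.71, growing clockwise seen from above; at the start the marker lies 0.8 to 2.9 rad clockwise of the pointer; light friction, stays where it is left
- beaker: empty glass beaker, 54 mm across, 70 mm high, to be left alone; origin at the middle of its underside
- tool_case: open black tool case, fixed, 142 mm (x) by 200 mm (y), walls 50 mm high, lid standing open on its far (+x) side; origin under its middle
- jar_1_mid (a point): the middle (25 mm up) of a small thin-walled sample jar with a black screw lid, upright, 38 mm across, 50 mm high, about 60 g, standing on the bench at the start; z axis up the jar; None if this jar is absent
- jar_2_mid (a point): the middle (25 mm up) of a small thin-walled sample jar with a black screw lid, upright, 38 mm across, 50 mm high, about 60 g, standing on the bench at the start; z axis up the jar; None if this jar is absent
- jar_3_mid (a point): the middle (25 mm up) of a small thin-walled sample jar with a black screw lid, upright, 38 mm across, 50 mm high, about 60 g, standing on the bench at the start; z axis up the jar; None if this jar is absent
Mind the look-alikes: they are no part of the job. What is shaped like the part that bears jar_2_mid but blue or purple is not meant.

How it is judged:
By the outcome, as a careful person would: the job done as asked, in the order asked, and still so for the second after the job is handed in, with the robot touching nothing.
Of jar_1, jar_2, jar_3 only 2 to 3 are there at a start; the rules pass over those that are not, and their reading is None.
At some moment in a run one of jar_1, jar_2, jar_3 may be knocked a few centimetres aside while the robot is not near it.
It also fails if it takes over 210 s, if anything falls off the work surface, if the arm or the gripper's body presses on something with over 40 N, if the wrist force passes 120 N, or if a joint passes its speed limit or range.

## Robot

A 6-joint arm with a two-finger parallel gripper is mounted at the origin on the work surface; the furniture and walls round the work are solid. World frame = base frame: x ahead of the robot, y to its left, z up, the work surface at z = 0. Lengths are in mm, angles in rad, forces in N, time in s.
With the tool pointing down it reaches from about 400 to 925 mm from the base axis. Payload 12.5 kg.
Tool frame: the origin (TCP) lies between the finger pads; the fingertips stand 19 mm ahead of it and the grasp point (between the pads) is the TCP (env.tips_ahead is the distance from the TCP to the fingertips, in mm); z points along the fingers, y is the line along which they close (so a half turn about z gives the same grasp; the last joint's range is limited). The gripper opens to 95 mm and grips with 3 to 60 N. Pads are 20 mm wide; open, the fingers measure 119 mm over their backs; the gripper's body (75 mm by 180 mm) begins 59 mm behind the grasp point.
Start: joints at [-1.405, 0.491, 1.559, -0, 1.092, -0.106], TCP at [167.813, -602.066, 233.661] pointing down, gripper open.
Joint ranges: [-3.1, 3.1], [-0.84, 2.19], [0.05, 2.79], [-1.13, 4.28], [0.06, 2.93], [-2.69, 2.69]. Speed limits (rad/s): [2.22, 2.22, 2.79, 3.14, 3.14, 3.14].

## Interface

Orientations are given as [roll, pitch, yaw] about the fixed x, y, z axes, in that order (R = Rz(yaw) Ry(pitch) Rx(roll)).
In Python, from cell import env gives the robot as it stands.
- The arm moves only by the shell command python3 -m crank 'ROWS'. ROWS is JSON, a list of rows, each a list of 5 numbers: the shift along the tool's x, y, z in mm, then the turn about the tool's z in degrees, then the finger opening in mm, from 0 to 95.1. In form: [[dx, dy, dz, yaw, grip], ...]. A call has 1 to 10 rows; each row is the pose to reach, as a shift and turn from the pose commanded when the call began, along the tool's axes at that moment; what a row does not reach only later rows make up. A row lasts 1/12 s, in which the tool goes at most 41.7 mm and 7.16 degrees, less where a joint would pass 70% of its speed; a pose out of reach is approached as far as the arm can. A call with a gripper value outside its range is refused whole. The fingers move at their own pace and stop on an object; the grip force is fixed at half the most. Time passes only in rows, so rows that repeat a pose let the fingers close. It gives the time, the measured TCP pose, the force, the opening and the grip force at its end, in the units of the state.
- env.state(): the state, without advancing time (a new reading comes with each control period).
- env.read_camera(name): name is "side" or "top" or "wrist"; returns a dict with "img" (400x640x3 uint8, blue, green, red), "K" (3x3 intrinsics, pixels), "pose" (4x4, takes a point from camera to world coordinates). Camera axes: x right, y down, z forward; pixel columns grow to the right and rows downward; lengths in mm; the calibration is good to about 2 mm. A picture is of the moment at which its call begins. There is no depth.
- env.job_done(): hands the job in; it is judged then, once.
The state is a dict: "t": time; "joints": joint angles; "qvel": joint speeds; "tau": joint torques, N m; "eef_pos": TCP position; "tcp_rot": TCP orientation; "ft_force": force on the tool from outside, world axes, zero at the start; "moment": the same for the moment, N m; "opening": opening from 0.0 (shut) to 1.0 (fully open); "grip_force": force on a finger pad.
Only numpy, scipy, OpenCV 4.12 (cv2) and the standard library are available. Lean on these libraries where they do the work, as an engineer would, in place of code of your own. Each camera call takes 0.05 s, during which the arm holds its last target. There are 200 camera calls.

## Working session

There is one attempt and no reset: what is moved stays moved. The work goes in short steps, Python scripts to look and compute and a shell command to move; the robot and the scene stay as the last step left them, time stands still between calls to the robot, and variables do not carry over. Pictures are saved under pics/ and viewed, at most 14 in all, crops included, and the job is handed in when it is done.

```bash
ls; mkdir -p pics; python3 - <<'E'
from cell import env
import cv2,numpy as np
s=env.state();print(s)
for n in("top","side","wrist"):
    c=env.read_camera(n);cv2.imwrite(f"pics/{n}0.png",c["img"]);print(n,c["K"].round(1).tolist(),c["pose"].round(3).tolist())
E
```

```text
pics
{'t': 0.0, 'joints': array([-1.40456526e+00,  4.91554440e-01,  1.55946298e+00, -1.15232899e-05,
        1.09172164e+00, -1.05578865e-01]), 'qvel': array([-1.25557237e-03, -6.04377979e-04, -9.33293079e-05,  3.28909899e-04,
        1.42052264e-03,  8.93801276e-06]), 'tau': array([ 4.14433953e-04, -6.12646580e+01, -2.58188957e+01,  6.92693051e-02,
        4.81864647e-02, -1.17658265e-04]), 'eef_pos': array([ 167.79005281, -601.8117646 ,  233.06026519]), 'tcp_rot': array([-3.14045155e+00, -1.10648741e-04,  2.71815189e-01]), 'ft_force': array([ 0.09732305,  0.0312579 , -0.09812904]), 'moment': array([0.06289963, 0.01631291, 0.01628912]), 'grip_force': 0.0, 'opening': 1.0010208020855467}
top [[475.4, 0.0, 323.4], [0.0, 475.4, 197.1], [0.0, 0.0, 1.0]] [[0.015, -0.99, 0.142, 338.329], [-0.999, -0.019, -0.029, -265.19], [0.031, -0.142, -0.989, 993.105], [0.0, 0.0, 0.0, 1.0]]
side [[493.3, 0.0, 317.8], [0.0, 493.3, 207.2], [0.0, 0.0, 1.0]] [[0.978, -0.099, 0.182, 321.358], [-0.206, -0.534, 0.82, -966.825], [0.016, -0.84, -0.542, 546.608], [0.0, 0.0, 0.0, 1.0]]
wrist [[304.8, 0.0, 320.3], [0.0, 304.8, 202.3], [0.0, 0.0, 1.0]] [[0.269, -0.936, -0.228, 231.25], [-0.963, -0.261, -0.063, -584.573], [-0.001, 0.237, -0.972, 383.55], [0.0, 0.0, 0.0, 1.0]]
```

View pics/top0.png

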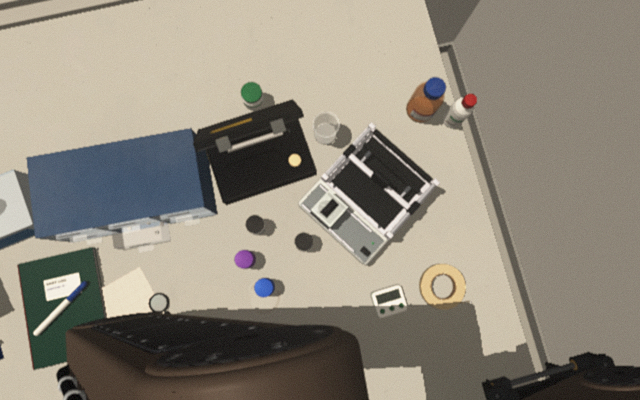

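View pics/side0.png

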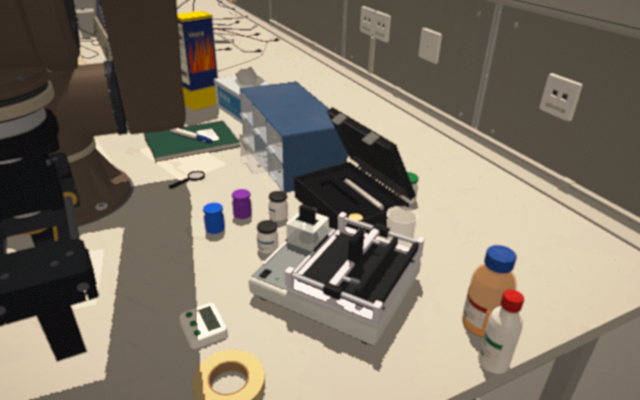

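The top view shows two black-lidded jars at (255,225) and (304,241), with the blue and purple look-alikes at (263,288) and (245,259). The shaker centre is near (370,195), with the panel lower left and the guard at (325,207). The beaker is at (326,128). The side view agrees.

```bash
cat > h.py <<'E'
from cell import env
import cv2,numpy as np
from scipy.spatial.transform import Rotation as Ro
def cast(c,px,z):
    px=np.atleast_2d(px).astype(float)
    d=np.c_[px,np.ones(len(px))]@np.linalg.inv(c["K"]).T@c["pose"][:3,:3].T
    o=c["pose"][:3,3]
    return o+d*((z-o[2])/d[:,2])[:,None]
def proj(c,P):
    P=np.atleast_2d(P); q=(P-c["pose"][:3,3])@c["pose"][:3,:3]
    q=q@c["K"].T; return q[:,:2]/q[:,2:]
def rel(target):
    "shift in tool axes (mm) from current TCP to a world target"
    s=env.state(); return Ro.from_euler('xyz',s["tcp_rot"]).inv().apply(np.array(target)-s["eef_pos"]).round(1)
def snap(n,f,box=None,k=1):
    c=env.read_camera(n); im=c["img"]
    if box: x0,y0,x1,y1=box; im=im[y0:y1,x0:x1]
    cv2.imwrite(f"pics/{f}.png",cv2.resize(im,None,fx=k,fy=k,interpolation=cv2.INTER_CUBIC)); return c
E
python3 - <<'E'
from h import *
c=snap("top","top1",(230,80,450,270),3.6)
print(cast(c,[[255,224],[304,240]],50).round(0).tolist(), cast(c,[[326,128]],70).round(0).tolist())
E
```

```text
[[417.0, -158.0, 50.0], [387.0, -256.0, 50.0]] [[611.0, -295.0, 70.0]]
```

View pics/top1.png

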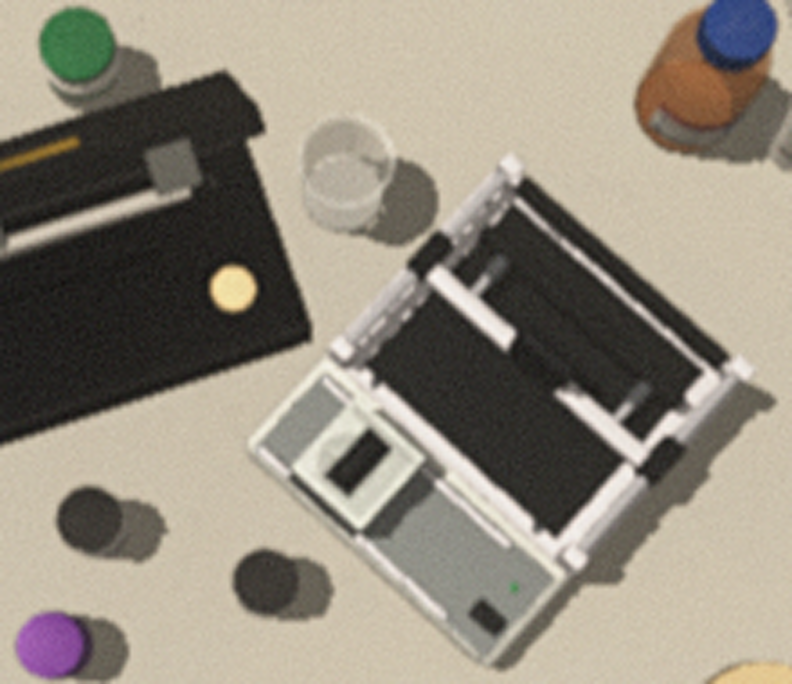

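View pics/wrist0.png

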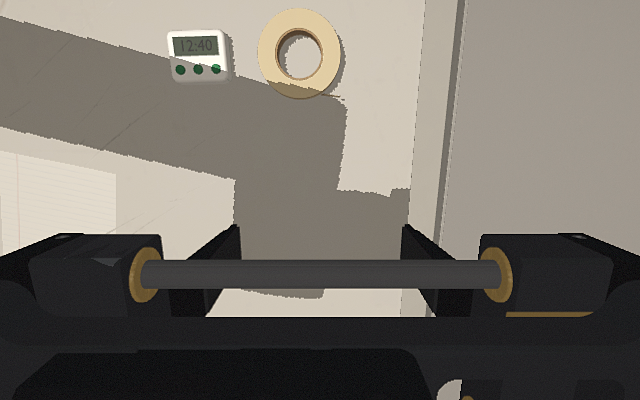

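The zoomed crop shows the panel's front corners at crop (250,445) and (490,665), the guard over the dial at (360,465), and the clamp handle at (538,365). The carriage stands part way forward. The wrist view shows only bench, so I compute the shaker pose from the corners.

```bash
cat >> h.py <<'E'
import json,os
def S(x,y,z):
    "shaker -> world"
    ox,oy,th=json.load(open("sh.json")); c,s=np.cos(th),np.sin(th)
    return np.array([ox+c*x-s*y, oy+s*x+c*y, z])
def invS(P):
    ox,oy,th=json.load(open("sh.json")); c,s=np.cos(th),np.sin(th)
    dx,dy=P[0]-ox,P[1]-oy; return np.array([c*dx+s*dy,-s*dx+c*dy,P[2]])
E
python3 - <<'E'
from h import *
c=env.read_camera("top")
f=lambda p:[230+p[0]/3.6,80+p[1]/3.6]
a=cast(c,f((250,445)),44)[0];b=cast(c,f((490,665)),44)[0]
print(a,b,np.linalg.norm(a-b))
y=(a-b)/np.linalg.norm(a-b); th=np.arctan2(-y[0],y[1]);x=np.array([np.cos(th),np.sin(th)])
m=(a+b)[:2]/2; o=m+109*x
json.dump([o[0],o[1],th],open("sh.json","w")); print(o,th,np.degrees(th))
for n,p,z in(("handle",(538,365),110),("guardtab",(360,462),96),("carL",(432,252),79),("carR",(662,462),79),("rearL",(512,165),80),("rearR",(742,368),80)):
    P=cast(c,f(p),z)[0];print(n,P.round(0),invS(P).round(0))
E
```

```text
[ 460.54995547 -244.95183964   44.        ] [ 340.89255977 -379.69683668   44.        ] 180.2057340218711
[ 482.22368459 -384.70081498] -0.7261614963871573 -41.605988987888495
handle [ 497. -397.  110.] [ 19.   1. 110.]
guardtab [ 446. -304.   96.] [-81.  36.  96.]
carL [ 565. -343.   79.] [34. 86. 79.]
carR [ 451. -469.   79.] [ 32. -84.  79.]
rearL [ 615. -387.   80.] [101.  86.  80.]
rearR [ 503. -513.   80.] [101. -82.  80.]
```

```bash
python3 - <<'E'
from h import *
print(rel(S(10,0,240)))
E
```

```text
[ 366.6 -116.5   -6.6]
```

```bash
python3 -m crank '[[37,-12,0,-4,95],[74,-24,0,-8,95],[111,-36,0,-12,95],[148,-47,0,-16,95],[185,-59,-6,-20,95],[221,-71,-6,-24,95],[257,-82,-6,-28,95],[293,-93,-6,-32.8,95],[330,-105,-6,-32.8,95],[366,-116,-6,-32.8,95]]'; python3 - <<'E'
from h import *
c=snap("wrist","w1"); t=snap("top","t2"); print(env.state()["eef_pos"],env.state()["tcp_rot"],c["pose"].round(2).tolist())
E
```

```text
t: 1.08
eef_pos: [490.7, -390.6, 239.7]
tcp_rot: [3.142, 0.0, 0.845]
ft_force: [0.4, -1.5, -0.1]
opening: 0.999
grip_force: 0.0
[ 492.82485412 -388.97724673  239.39589612] [ 3.14136744e+00 -7.15021286e-04  8.48763178e-01] [[0.75, -0.64, -0.16, 534.37], [-0.66, -0.73, -0.18, -341.55], [-0.0, 0.24, -0.97, 390.1], [0.0, 0.0, 0.0, 1.0]]
```

View pics/w1.png

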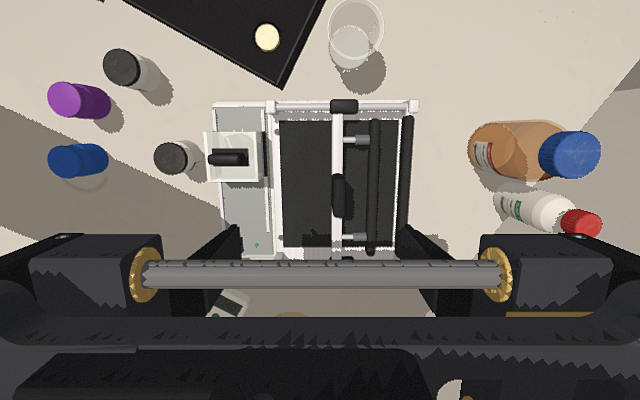

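The wrist view shows the shaker square in frame: handle at (338,195), sprung bar front edge about (381,180), rear bar about (401,180), guard tab at (228,158), jars at (122,68) and (172,158), and no third jar.

```bash
python3 - <<'E'
from h import *
c=env.read_camera("wrist"); t=env.read_camera("top")
print("cam",invS(c["pose"][:3,3]).round(0))
for n,p,z in(("rearface",(401,180),84),("sprface",(381,180),84),("handle",(341,205),100),("handle",(341,205),120),("tab",(228,160),96),("panelcorner",(215,103),44),("panelFront-low",(224,230),44),("railposts",(413,106),80),("mat corner",(280,121),56)):
    P=cast(c,p,z)[0];print(n,P.round(0),invS(P).round(1))
# contours of guard tab/handle: print dark profile
g=cv2.cvtColor(c["img"],cv2.COLOR_BGR2GRAY)
print(g[180,270:415].tolist()); print(g[165:240,341].tolist())
print(g[158,195:270].tolist()); print(g[130:190,235].tolist())
E
```

```text
cam [ 11.  69. 390.]
rearface [ 564. -432.   84.] [92.6 18.8 84. ]
sprface [ 549. -419.   84.] [72.3 18.7 84. ]
handle [ 503. -408.  100.] [ 31.1  -3.6 100. ]
handle [ 505. -403.  120.] [ 29.7   1.4 120. ]
tab [ 450. -303.   96.] [-77.9  39.4  96. ]
panelcorner [ 468. -245.   44.] [-103.6   95.5   44. ]
panelFront-low [ 372. -352.   44.] [-104.   -49.2   44. ]
railposts [ 618. -384.   80.] [100.5  90.8  80. ]
mat corner [ 509. -306.   56.] [-32.2  76.7  56. ]
[153, 140, 156, 230, 240, 237, 238, 241, 240, 246, 163, 35, 52, 55, 59, 57, 52, 54, 54, 53, 54, 53, 54, 52, 58, 54, 53, 55, 52, 51, 54, 50, 56, 51, 53, 57, 54, 54, 54, 56, 57, 51, 54, 54, 57, 57, 55, 54, 55, 55, 51, 54, 55, 55, 53, 58, 52, 54, 55, 53, 56, 20, 30, 32, 32, 33, 32, 32, 29, 31, 27, 28, 24, 32, 26, 36, 57, 56, 58, 54, 57, 52, 54, 54, 56, 59, 54, 58, 58, 58, 55, 54, 55, 56, 58, 50, 27, 32, 38, 49, 53, 54, 53, 52, 54, 51, 41, 34, 55, 57, 54, 52, 52, 49, 56, 53, 56, 56, 54, 56, 56, 52, 51, 45, 46, 139, 255, 245, 29, 28, 36, 44, 53, 56, 54, 56, 55, 51, 39, 80, 195, 214, 206, 207, 206]
[215, 214, 213, 215, 212, 213, 215, 
[... 188 characters left out ...]
 41, 31, 45, 83, 71, 65, 62, 59, 60, 57, 59, 60, 57, 59, 58, 50, 23, 20, 46, 111, 144, 209]
[131, 130, 131, 135, 130, 133, 130, 122, 114, 151, 248, 248, 203, 10, 30, 38, 44, 46, 50, 52, 51, 52, 47, 53, 51, 55, 51, 53, 53, 53, 53, 53, 52, 52, 51, 52, 51, 51, 51, 51, 53, 44, 36, 25, 27, 25, 23, 21, 22, 24, 58, 51, 64, 153, 217, 205, 202, 201, 208, 237, 245, 216, 127, 115, 117, 120, 109, 103, 42, 18, 27, 70, 100, 94, 154]
[174, 172, 169, 172, 208, 234, 208, 203, 204, 204, 204, 205, 204, 203, 203, 204, 204, 204, 203, 212, 213, 23, 48, 53, 54, 29, 27, 38, 53, 73, 89, 77, 70, 58, 50, 42, 27, 8, 94, 199, 220, 213, 212, 211, 210, 211, 210, 209, 210, 209, 212, 226, 240, 242, 143, 81, 91, 94, 87, 113]
```

```bash
python3 - <<'E'
import cv2
a=cv2.imread("pics/w1.png")[95:265,195:425]
cv2.imwrite("pics/w1c.png",cv2.resize(a,None,fx=3.4,fy=3.4,interpolation=cv2.INTER_CUBIC))
E
```

```text
(no output)
```

View pics/w1c.png

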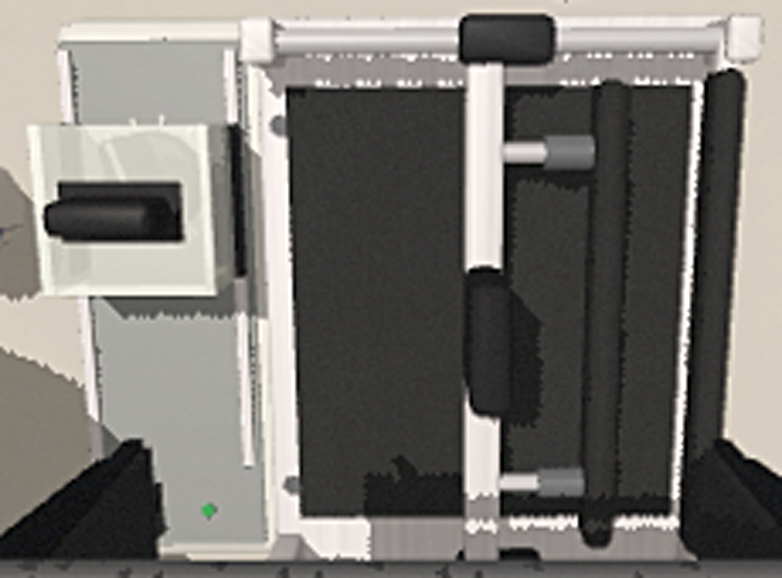

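```bash
python3 - <<'E'
from h import *
c=snap("wrist","w2"); t=env.read_camera("top")
g=cv2.cvtColor(c["img"],cv2.COLOR_BGR2GRAY).astype(int)
import sys
d0=cv2.cvtColor(cv2.imread("pics/w1.png"),cv2.COLOR_BGR2GRAY)
sh,_=cv2.phaseCorrelate(d0[90:230,200:430].astype(np.float32),g[90:230,200:430].astype(np.float32)); sh=np.array(sh); print("shift",sh)
def tri(a,pa,b,pb):
    def ray(c,p):
        d=c["pose"][:3,:3]@np.linalg.inv(c["K"])@[p[0],p[1],1]; return c["pose"][:3,3],d/np.linalg.norm(d)
    (o1,d1),(o2,d2)=ray(a,pa),ray(b,pb)
    s=np.linalg.lstsq(np.c_[d1,-d2],o2-o1,rcond=None)[0]
    p,q=o1+s[0]*d1,o2+s[1]*d2; return (p+q)/2,np.linalg.norm(p-q)
f=lambda p:np.array([230+p[0]/3.6,80+p[1]/3.6]); w=lambda p:np.array([195+p[0]/3.4,95+p[1]/3.4])+sh
for n,a,b in(("handle",(540,366),(490,355)),("tab",(360,462),(105,215)),("postNear",(343,350),(257,38)),("postFar",(512,163),(742,38)),("panelc",(250,445),(62,37))):
    P,e=tri(t,f(a),c,w(b)); print(n,P.round(0),invS(P).round(1),round(e,1))
for n,b,z in(("mat",(287,88),56),("mat2",(300,517),56),("mat far",(680,515),56),("panel TL",(60,37),44),("panel BR",(270,548),44),("rearface top",(712,150),84),("sprface",(630,150),84)):
    P=cast(c,w(b),z)[0]; print(n,invS(P).round(1))
E
```

```text
shift [ 0.21400606 -0.92073237]
handle [ 501. -404.   90.] [26.8 -1.6 89.7] 5.9
tab [ 447. -303.   94.] [-80.6  37.1  93.9] 2.1
postNear [ 510. -294.   75.] [-38.9  86.3  74.8] 2.1
postFar [ 612. -385.   92.] [97.2 86.2 92. ] 1.2
panelc [ 461. -245.   37.] [-108.4   90.5   37. ] 0.6
mat [-33.2  73.9  56. ]
mat2 [-33.  -68.5  56. ]
mat far [ 97.5 -67.4  56. ]
panel TL [-106.6   89.7   44. ]
panel BR [-45.6 -85.2  44. ]
rearface top [92.6 56.1 84. ]
sprface [69.  56.1 84. ]
```

```bash
python3 - <<'E'
from h import *
a=json.load(open("sh.json")); p=S(0,1.5,0); json.dump([p[0],p[1],a[2]],open("sh.json","w"))
c=env.read_camera("side")
for z in (80,90,100,110,120,130): print(z,proj(c,S(28,0,z)).round(0).tolist(), proj(c,S(-81,36,z)).round(0).tolist())
a=cv2.imread("pics/side0.png")[190:340,240:440]
a=cv2.resize(a,None,fx=4,fy=4,interpolation=cv2.INTER_CUBIC); cv2.imwrite("pics/s0c.png",a)
E
```

```text
80 [[354.0, 255.0]] [[305.0, 222.0]]
90 [[354.0, 250.0]] [[305.0, 217.0]]
100 [[355.0, 244.0]] [[305.0, 212.0]]
110 [[355.0, 239.0]] [[305.0, 207.0]]
120 [[355.0, 234.0]] [[305.0, 202.0]]
130 [[356.0, 228.0]] [[305.0, 197.0]]
```

View pics/s0c.png

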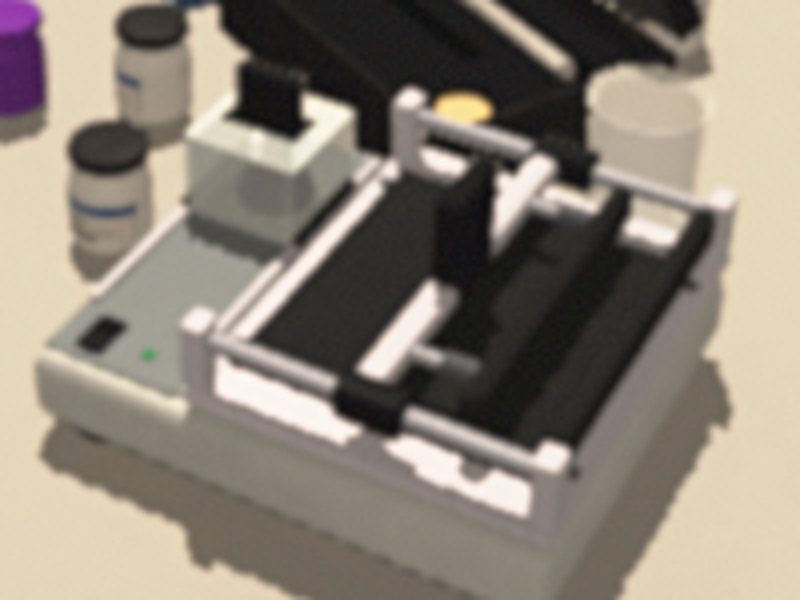

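The side crop shows the handle top at crop (467,172), about z=120, and the guard tab top at (272,72), about z=110. Next I grip the handle.

```bash
python3 - <<'E'
from h import *
print(env.state()["eef_pos"],rel(S(28,0,107)))
E
```

```text
[ 488.35805807 -392.77345964  239.62079791] [  3.5  18.1 132.6]
```

```bash
python3 -m crank '[[3.5,18,20,0,40],[3.5,18,50,0,40],[3.5,18,80,0,40],[3.5,18,105,0,40],[3.5,18,120,0,40],[3.5,18,132,0,40],[3.5,18,132,0,40],[3.5,18,132,0,5],[3.5,18,132,0,5],[3.5,18,132,0,5]]'; python3 - <<'E'
from h import *
s=env.state();print(s["eef_pos"],invS(s["eef_pos"]),s["opening"]*95,s["grip_force"],s["ft_force"])
E
```

```text
t: 2.27
eef_pos: [505.3, -402.0, 109.0]
tcp_rot: [3.139, 0.0, 0.844]
ft_force: [-0.1, -0.1, 0.2]
opening: 0.356
grip_force: 0.0
[ 505.29336876 -401.95649441  109.0133654 ] [ 28.7077113    0.91580467 109.0133654 ] 33.803769885419406 0.0 [-0.08921282 -0.14587721  0.2266692 ]
```

```bash
python3 -m crank '[[0,0,0,0,5],[0,0,0,0,5],[0,0,0,0,5],[0,0,0,0,5],[0,0,0,0,5],[0,0,0,0,5]]'; python3 - <<'E'
from h import *
s=env.state();print(s["eef_pos"],invS(s["eef_pos"]),s["opening"]*95,s["grip_force"],s["ft_force"])
E
```

```text
t: 2.77
eef_pos: [504.9, -401.2, 108.1]
tcp_rot: [-3.141, 0.0, 0.845]
ft_force: [-2.7, 2.7, 5.5]
opening: 0.129
grip_force: 30.0
[ 504.85807734 -401.23288473  108.10209299] [ 27.90175142   1.16783298 108.10209299] 12.225034243686448 30.00022530555725 [-2.73052933  2.66685122  5.54640257]
```

```bash
python3 -m crank '[[0,-10,0,0,5],[0,-20,0,0,5],[0,-30,0,0,5],[0,-40,0,0,5],[0,-48,0,0,5],[0,-55,0,0,5],[0,-60,0,0,5],[0,-63,0,0,5],[0,-63,0,0,5],[0,-63,0,0,5]]'; python3 - <<'E'
from h import *
s=env.state();print(invS(s["eef_pos"]),s["opening"]*95,s["grip_force"],invS(s["ft_force"]+S(0,0,0)))
E
```

```text
t: 3.6
eef_pos: [458.7, -360.6, 108.1]
tcp_rot: [3.138, 0.0, 0.845]
ft_force: [2.7, -3.8, 0.5]
opening: 0.126
grip_force: 30.0
[-33.55842193   0.89994393 108.07808971] 11.959015732384659 30.015994906425476 [ 4.55110826 -1.04699099  0.48866292]
```

```bash
python3 -m crank '[[0,-2,0,0,5],[0,-3,0,0,5],[0,-3,0,0,5]]'; python3 -m crank '[[0,-1,0,0,5],[0,-2,0,0,5],[0,-2,0,0,5]]';python3 - <<'E'
from h import *
s=env.state();print(invS(s["eef_pos"]),s["opening"]*95,s["grip_force"],invS(s["ft_force"]+S(0,0,0)))
E
```

```text
t: 3.85
eef_pos: [456.9, -359.0, 108.1]
tcp_rot: [3.137, 0.001, 0.845]
ft_force: [5.6, -7.0, -3.0]
opening: 0.127
grip_force: 30.0
t: 4.1
eef_pos: [455.5, -357.8, 108.1]
tcp_rot: [3.137, 0.001, 0.844]
ft_force: [4.6, -7.1, -3.3]
opening: 0.122
grip_force: 30.0
[-37.8480143    0.88376047 108.07503093] 11.587616536397272 30.02750515937805 [ 8.15096197 -2.30203765 -3.25689827]
```

```bash
python3 -m crank '[[0,-1.5,0,0,5],[0,-3,0,0,5],[0,-3,0,0,5]]';python3 - <<'E'
from h import *
s=env.state();print(invS(s["eef_pos"]),s["opening"]*95,s["grip_force"],invS(s["ft_force"]+S(0,0,0)))
E
```

```text
t: 4.35
eef_pos: [454.4, -356.8, 108.1]
tcp_rot: [3.133, 0.001, 0.844]
ft_force: [12.3, -11.9, -8.5]
opening: 0.124
grip_force: 30.1
[-39.30932844   0.86966341 108.08813336] 11.81286346090134 30.052236914634705 [17.08661846 -0.78960411 -8.48435796]
```

```bash
python3 -m crank '[[0,3,0,0,5],[0,3,0,0,30],[0,3,0,0,40],[0,3,0,0,40],[0,3,0,0,40],[0,3,-30,0,60],[0,3,-65,0,60],[0,3,-100,0,60],[0,3,-120,0,60],[0,3,-120,0,60]]';python3 - <<'E'
from h import *
p=S(-1.5,0,0);a=json.load(open("sh.json")); json.dump([p[0],p[1],a[2]],open("sh.json","w"))
s=env.state();print(s["eef_pos"],invS(s["eef_pos"]),s["opening"]*95,invS(s["ft_force"]+S(0,0,0)))
c=env.read_camera("wrist");cv2.imwrite("pics/w3.png",c["img"])
hsv=cv2.cvtColor(c["img"],cv2.COLOR_BGR2HSV)
m=((hsv[...,2]<85)).astype(np.uint8); n,l,st,ce=cv2.connectedComponentsWithStats(m)
for i in range(1,n):
    if 200<st[i,4]<4000: print(st[i].tolist(),ce[i].round(0),cast(c,ce[i],50)[0].round(0))
E
```

```text
t: 5.18
eef_pos: [455.2, -357.1, 232.2]
tcp_rot: [3.134, 0.0, 0.844]
ft_force: [0.1, -0.2, 0.6]
opening: 0.622
grip_force: 0.0
[ 455.24435964 -357.12039879  232.17024609] [-36.98673225   1.20827862 232.17024609] 59.05829049067009 [ 0.20270605 -0.02468265  0.61903248]
[144, 48, 38, 39, 947] [162.  66.] [ 420. -157.   50.]
[324, 101, 16, 15, 211] [331. 108.] [ 522. -301.   50.]
[193, 144, 35, 33, 747] [209. 160.] [ 387. -254.   50.]
[258, 151, 38, 18, 615] [276. 159.] [ 442. -302.   50.]
[578, 165, 48, 20, 250] [606. 174.] [ 704. -555.   50.]
```

View pics/w3.png

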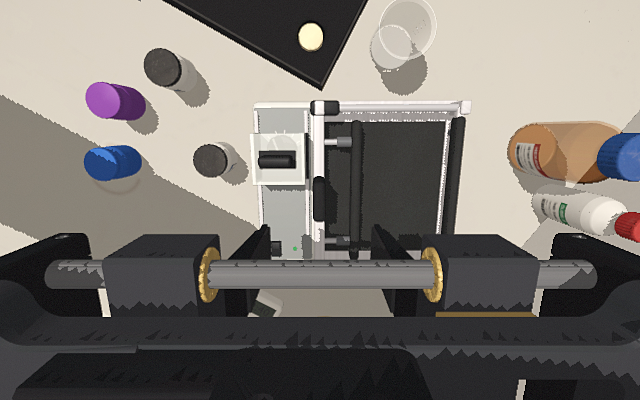

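The clamp is drawn back with the carriage at the panel end. The jar lids are at (162,66) and (209,160), and the guard tab at (276,159). Next I check clearances.

```bash
python3 - <<'E'
from h import *
t=env.read_camera("top"); c=env.read_camera("side")
for p in((215,212),(195,130)):print("box",[cast(t,p,z)[0].round(0)[:2].tolist() for z in(0,60,120)])
# box height: side px top right edge (330,115)/(345,150) 
for z in(60,100,140): print(z,proj(c,cast(t,(215,212),z)).round(0),proj(c,cast(t,(195,130),z)).round(0))
hsv=cv2.cvtColor(t["img"],cv2.COLOR_BGR2HSV)
for n,lo,hi in(("purple",(130,90,40),(160,255,255)),("blue",(112,180,100),(125,255,255))):
    m=cv2.inRange(hsv,lo,hi);m[:,:230]=0;m[:200]=0;M=cv2.moments(m,True);print(n,M["m00"],cast(t,(M["m10"]/M["m00"],M["m01"]/M["m00"]),50)[0].round(0) if M["m00"] else 0)
for j in((420,-157,25),(387,-255,25)):print(invS(np.array(j)).round(0))
E
```

```text
box [[445.0, -68.0], [439.0, -80.0], [432.0, -92.0]]
box [[621.0, -18.0], [603.0, -33.0], [586.0, -48.0]]
60 [[281. 170.]] [[352. 154.]]
100 [[279. 155.]] [[349. 139.]]
140 [[277. 138.]] [[346. 124.]]
purple 0.0 0
blue 0.0 0
[-196.  127.   25.]
[-156.   32.   25.]
```

```bash
python3 - <<'E'
from h import *
print(env.state()["eef_pos"],rel([419,-157.5,150]))
E
```

```text
[ 453.89797576 -355.91076933  226.99725147] [ 125.1 -157.8   77.1]
```

```bash
python3 -m crank '[[20,-26,0,0,60],[42,-53,10,0,60],[63,-79,30,0,60],[84,-106,50,0,60],[105,-132,65,0,60],[125,-158,77,0,60],[125,-158,77,0,60],[125,-158,77,0,60],[125,-158,77,0,60]]';python3 - <<'E'
from h import *
print(env.state()["eef_pos"])
c=env.read_camera("wrist");cv2.imwrite("pics/w4.png",c["img"]); t=env.read_camera("top")
for j in((419,-157.5,50),(387,-255,50)):print(proj(c,j),proj(t,j))
E
```

```text
t: 6.08
eef_pos: [419.4, -158.1, 150.2]
tcp_rot: [-3.141, 0.0, 0.845]
ft_force: [0.4, 0.2, -0.6]
opening: 0.63
grip_force: 0.0
[ 419.38288715 -158.1392167   150.19349884]
[[319.50513439 207.29712416]] [[254.73318434 223.19537475]]
[[363.75958563 306.0620587 ]] [[303.65343461 240.21179565]]
```

View pics/w4.png

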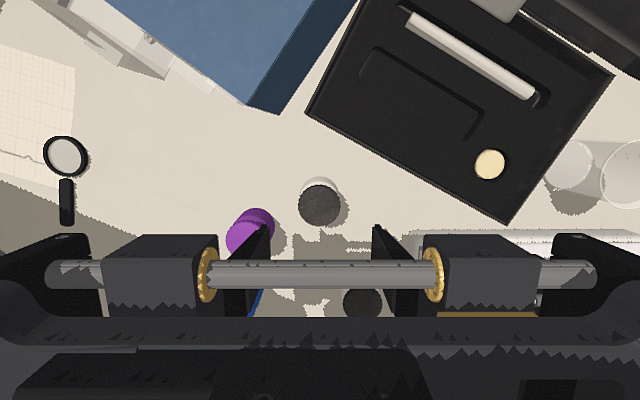

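The jar lid is at (319,205), centred between the fingers, and the purple look-alike at (250,232) clears the left finger if I open to 50.

```bash
python3 -m crank '[[1,0,10,0,50],[1,0,30,0,50],[1,0,60,0,50],[1,0,85,0,50],[1,0,100,0,50],[1,0,110,0,50],[1,0,111,0,50],[1,0,111,0,30],[1,0,111,0,30],[1,0,111,0,30]]';python3 -m crank '[[0,0,0,0,30],[0,0,0,0,30],[0,0,0,0,30],[0,0,0,0,30]]'
```

```text
t: 7.02
eef_pos: [420.1, -157.6, 40.3]
tcp_rot: [3.14, -0.0, 0.844]
ft_force: [0.4, -0.1, -0.3]
opening: 0.394
grip_force: 30.0
t: 7.35
eef_pos: [420.1, -157.3, 40.2]
tcp_rot: [3.14, -0.0, 0.844]
ft_force: [-1.3, -0.0, 7.6]
opening: 0.393
grip_force: 30.0
```

```bash
python3 -m crank '[[0,0,-15,0,30],[0,0,-45,0,30],[0,0,-85,0,30],[0,0,-120,0,30],[0,0,-140,0,30],[0,0,-150,0,30]]';python3 - <<'E'
from h import *
print(env.state()["eef_pos"],rel(S(52,36,190)),S(52,36,0))
E
```

```text
t: 7.85
eef_pos: [420.3, -157.3, 192.8]
tcp_rot: [3.137, -0.001, 0.844]
ft_force: [0.4, -0.3, -0.5]
opening: 0.395
grip_force: 30.0
[ 420.34648555 -157.31885229  192.7591914 ] [-91.4 247.7   3.8] [ 544.88414737 -390.1932101     0.        ]
```

```bash
python3 -m crank '[[-9,25,0,-4,30],[-19,52,0,-11,30],[-30,82,0,-18,30],[-41,112,0,-25,30],[-52,142,0,-32,30],[-63,172,0,-39,30],[-74,202,0,-46,30],[-83,227,0,-53,30],[-89,242,0,-60,30],[-91,248,0,-67,30]]'; python3 -m crank '[[0,0,0,-7,30],[0,0,0,-14,30],[0,0,0,-21,30],[0,0,0,-23,30],[0,0,0,-23,30],[0,0,0,-23,30],[0,0,0,-23,30]]';python3 - <<'E'
from h import *
s=env.state();print(s["eef_pos"],invS(s["eef_pos"]),s["tcp_rot"],rel(S(52,36,97)))
c=env.read_camera("wrist");cv2.imwrite("pics/w5.png",c["img"])
E
```

```text
t: 8.68
eef_pos: [545.2, -391.9, 189.1]
tcp_rot: [-3.141, 0.0, 2.019]
ft_force: [-1.2, 0.1, -0.4]
opening: 0.389
grip_force: 30.0
t: 9.27
eef_pos: [544.7, -389.8, 189.7]
tcp_rot: [-3.142, -0.0, 2.413]
ft_force: [0.2, -0.9, -0.1]
opening: 0.394
grip_force: 30.0
[ 544.67977512 -389.76888979  189.66634094] [ 51.56543446  36.1815724  189.66634094] [-3.14152914e+00 -4.38501878e-06  2.41346919e+00] [-0.4 -0.2 92.7]
```

View pics/w5.png

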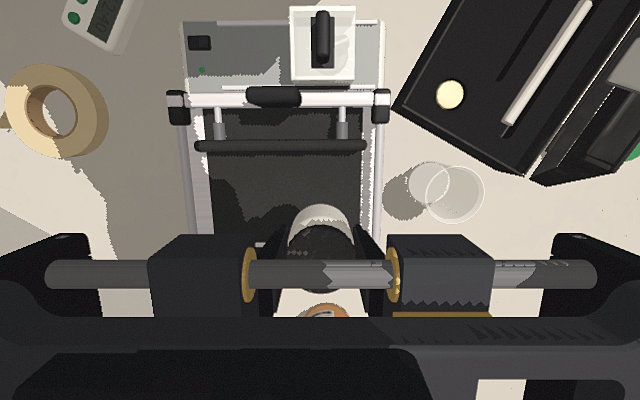

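The held jar hangs over the mat at (320,235), with the sprung bar at (280,146), and beaker and case clear. Now lowering.

```bash
python3 -m crank '[[0,0,15,0,30],[0,0,40,0,30],[0,0,60,0,30],[0,0,75,0,30],[0,0,84,0,30],[0,0,89,0,30],[0,0,90,0,30],[0,0,90,0,30]]';python3 -m crank '[[0,0,1,0,30],[0,0,2,0,30],[0,0,2,0,30]]'
```

```text
t: 9.98
eef_pos: [544.9, -390.0, 100.1]
tcp_rot: [-3.142, 0.001, 2.415]
ft_force: [-0.7, -0.3, -0.2]
opening: 0.391
grip_force: 30.0
t: 10.23
eef_pos: [544.8, -390.0, 98.2]
tcp_rot: [-3.142, 0.001, 2.415]
ft_force: [-0.1, -0.3, -1.2]
opening: 0.395
grip_force: 30.0
```

```bash
python3 -m crank '[[0,0,0.7,0,30],[0,0,1.4,0,30],[0,0,1.4,0,30]]';python3 -m crank '[[0,0,0.6,0,30],[0,0,0.6,0,30],[0,0,0.6,0,30]]'
```

```text
t: 10.48
eef_pos: [544.8, -389.9, 96.4]
tcp_rot: [-3.142, 0.0, 2.415]
ft_force: [-0.5, 0.3, 0.3]
opening: 0.394
grip_force: 30.0
t: 10.73
eef_pos: [544.8, -390.0, 96.4]
tcp_rot: [-3.142, 0.001, 2.415]
ft_force: [-1.0, 1.0, 5.9]
opening: 0.395
grip_force: 30.0
```

```bash
python3 -m crank '[[0,0,0,0,42],[0,0,0,0,46],[0,0,0,0,52],[0,0,0,0,56],[0,0,0,0,56],[0,0,-15,0,56],[0,0,-45,0,56],[0,0,-80,0,56],[0,0,-105,0,56],[0,0,-105,0,56]]';python3 - <<'E'
from h import *
print(env.state()["eef_pos"],rel([387,-255,200]))
c=env.read_camera("top");cv2.imwrite("pics/t3.png",c["img"][60:300,200:480])
E
```

```text
t: 11.57
eef_pos: [546.1, -391.0, 206.3]
tcp_rot: [3.142, 0.008, 2.415]
ft_force: [0.4, 0.3, -0.4]
opening: 0.585
grip_force: 0.0
[ 546.0879048  -390.9834011   206.30237766] [209.3  -4.    4.6]
```

```bash
python3 -m crank '[[20,0,0,0,56],[50,-1,0,0,56],[82,-2,0,0,56],[114,-3,0,0,56],[146,-3,0,0,56],[178,-4,5,0,56],[200,-4,25,0,56],[209,-4,50,0,56],[209,-4,50,0,56],[209,-4,50,0,56]]';python3 - <<'E'
from h import *
print(env.state()["eef_pos"])
c=env.read_camera("wrist");cv2.imwrite("pics/w6.png",c["img"])
print(proj(c,[387,-255,50]),proj(c,[387,-255,0]))
E
```

```text
t: 12.45
eef_pos: [385.6, -253.8, 149.9]
tcp_rot: [-3.142, -0.003, 2.415]
ft_force: [-0.2, -0.3, 0.5]
opening: 0.592
grip_force: 0.0
[ 385.58436315 -253.83717201  149.92980576]
[[320.87231915 210.46160835]] [[320.8165817  197.62203002]]
```

View pics/w6.png

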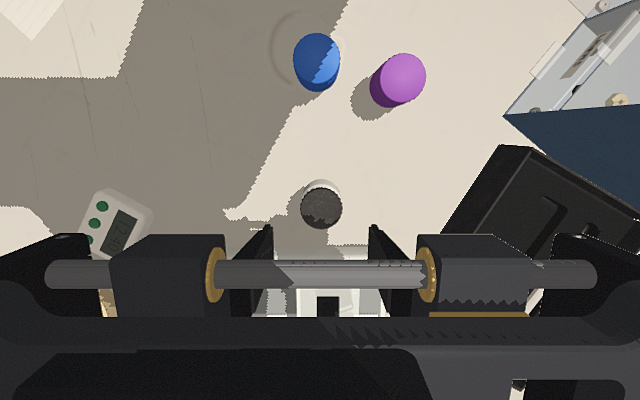

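Jar 2's lid is at (321,208), centred between the fingers, with the look-alikes well away.

```bash
python3 -m crank '[[0,0,10,0,56],[0,0,30,0,56],[0,0,60,0,56],[0,0,85,0,56],[0,0,100,0,56],[0,0,109,0,56],[0,0,110,0,56],[0,0,110,0,30],[0,0,110,0,30],[0,0,110,0,30]]';python3 -m crank '[[0,0,0,0,30],[0,0,0,0,30],[0,0,0,0,30],[0,0,0,0,30],[0,0,-10,0,30],[0,0,-40,0,30],[0,0,-80,0,30],[0,0,-120,0,30],[0,0,-150,0,30],[0,0,-150,0,30]]';python3 - <<'E'
from h import *
print(env.state()["eef_pos"],rel(S(52,-34,190)))
E
```

```text
t: 13.33
eef_pos: [386.3, -254.5, 41.6]
tcp_rot: [-3.142, 0.002, 2.415]
ft_force: [-0.1, -0.5, -1.2]
opening: 0.435
grip_force: 0.0
t: 14.17
eef_pos: [387.2, -255.1, 196.2]
tcp_rot: [-3.142, 0.009, 2.415]
ft_force: [-0.5, -0.5, -0.1]
opening: 0.396
grip_force: 30.0
[ 387.22300713 -255.11048692  196.19841027] [-207.5  -66.3    8.1]
```

```bash
python3 -m crank '[[-18,-6,0,0,30],[-48,-15,0,0,30],[-80,-26,0,0,30],[-112,-36,0,0,30],[-144,-46,0,0,30],[-172,-55,0,0,30],[-196,-63,0,0,30],[-208,-66,0,0,30],[-208,-66,0,0,30],[-208,-66,0,0,30]]';python3 - <<'E'
from h import *
s=env.state();print(invS(s["eef_pos"]),rel(S(52,-34,100)))
c=env.read_camera("wrist");cv2.imwrite("pics/w7.png",c["img"])
E
```

```text
t: 15.0
eef_pos: [497.1, -441.2, 189.6]
tcp_rot: [3.141, -0.001, 2.415]
ft_force: [-0.5, -0.2, -0.9]
opening: 0.392
grip_force: 30.0
[ 50.13815812 -33.92174868 189.6319281 ] [-2.  -0.1 89.6]
```

View pics/w7.png

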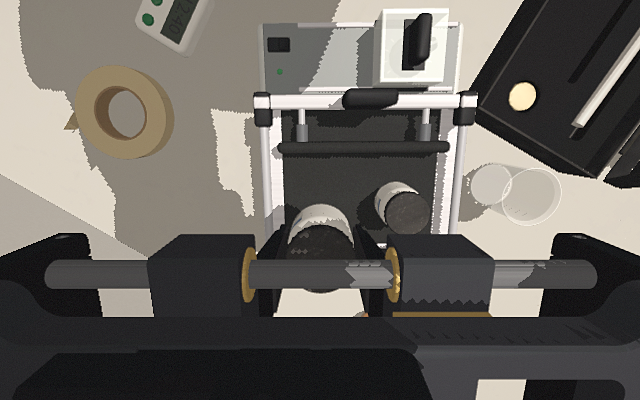

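```bash
python3 - <<'E'
from h import *
c=env.read_camera("wrist");print(proj(c,S(52,36,106)), invS(cast(c,(408,214),106)[0]))
E
python3 -m crank '[[-1,0,15,0,30],[-1,0,40,0,30],[-1,0,60,0,30],[-1,0,75,0,30],[-1,0,84,0,30],[-1,0,89,0,30],[-1,0,90,0,30],[-1,0,91,0,30],[-1,0,91,0,30]]';python3 -m crank '[[0,0,0.7,0,30],[0,0,1.4,0,30],[0,0,1.4,0,30]]'
```

```text
[[407.85160531 216.09003435]] [ 50.26383166  36.00162278 106.        ]
t: 15.85
eef_pos: [498.4, -442.3, 100.5]
tcp_rot: [-3.141, 0.001, 2.415]
ft_force: [-0.5, -0.4, 0.2]
opening: 0.394
grip_force: 30.0
t: 16.1
eef_pos: [498.2, -442.2, 98.5]
tcp_rot: [-3.141, 0.0, 2.415]
ft_force: [-0.9, -0.3, -0.5]
opening: 0.397
grip_force: 30.0
```

```bash
python3 -m crank '[[0,0,0.7,0,30],[0,0,1.2,0,30],[0,0,1.2,0,30]]';python3 -m crank '[[0,0,0.6,0,30],[0,0,0.6,0,30]]'
```

```text
t: 16.35
eef_pos: [498.3, -442.3, 97.7]
tcp_rot: [-3.141, 0.001, 2.415]
ft_force: [-1.2, 1.4, 5.1]
opening: 0.392
grip_force: 30.0
t: 16.52
eef_pos: [498.3, -442.3, 97.7]
tcp_rot: [-3.141, 0.001, 2.415]
ft_force: [-2.3, 2.3, 10.6]
opening: 0.392
grip_force: 30.0
```

```bash
python3 -m crank '[[0,0,-0.8,0,41],[0,0,-0.8,0,45],[0,0,-0.8,0,52],[0,0,-0.8,0,56],[0,0,-0.8,0,56],[0,0,-15,0,56],[0,0,-45,0,56],[0,0,-80,0,56],[0,0,-110,0,56],[0,0,-110,0,56]]';python3 - <<'E'
from h import *
print(env.state()["eef_pos"],rel(S(-37,0,210)))
t=env.read_camera("top")
for y in(36,-34):print(proj(t,S(51,y,106)))
E
```

```text
t: 17.35
eef_pos: [499.6, -443.5, 212.7]
tcp_rot: [-3.141, 0.009, 2.415]
ft_force: [0.6, -0.8, 0.3]
opening: 0.593
grip_force: 0.0
[ 499.59856498 -443.54309139  212.69988799] [90.6 33.9  1.9]
[[375.34829601 157.6144079 ]]
[[402.73724405 182.07070732]]
```

```bash
python3 -m crank '[[15,6,0,7,40],[35,13,0,14,40],[55,20,0,21,40],[75,28,0,28,40],[88,33,0,35,40],[90,34,0,42,40],[90,34,0,49,40],[90,34,0,56,40],[90,34,0,63,40],[90,34,0,70,40]]'; python3 -m crank '[[0,0,0,7,40],[0,0,0,14,40],[0,0,0,20,40],[0,0,0,20,40],[0,0,0,20,40]]';python3 - <<'E'
from h import *
s=env.state();print(s["eef_pos"],s["tcp_rot"],rel(S(-37,0,107)))
c=env.read_camera("wrist");cv2.imwrite("pics/w8.png",c["img"])
E
```

```text
t: 18.23
eef_pos: [453.2, -356.6, 205.2]
tcp_rot: [-3.14, -0.001, 1.187]
ft_force: [-0.5, -0.5, -0.8]
opening: 0.421
grip_force: 0.0
t: 18.65
eef_pos: [453.3, -356.8, 205.5]
tcp_rot: [-3.14, -0.0, 0.848]
ft_force: [-0.2, 0.6, -0.2]
opening: 0.419
grip_force: 0.0
[ 453.27883411 -356.76139503  205.50322841] [-3.14018021e+00 -1.62205576e-05  8.47637892e-01] [-0.2  1.8 98.5]
```

View pics/w8.png

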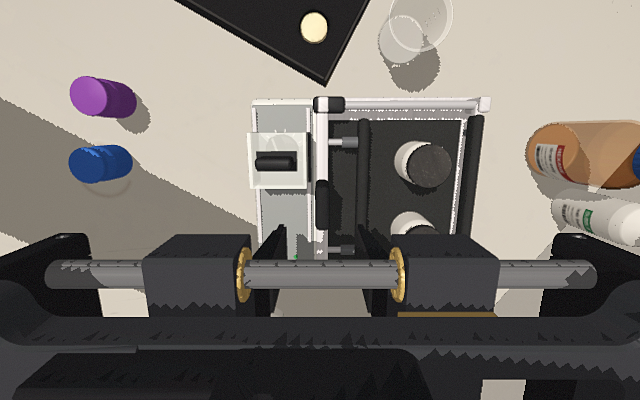

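Both jars stand upright at (427,163) and (415,230) on the mat, and the handle is at (322,205) under the fingers. Next I grip the handle.

```bash
python3 -m crank '[[-4,2,20,0,28],[-4,2,50,0,28],[-4,2,75,0,28],[-4,2,90,0,28],[-4,2,97,0,28],[-4,2,97,0,28],[-4,2,97,0,28],[-4,2,97,0,5],[-4,2,97,0,5],[-4,2,97,0,5]]'; python3 -m crank '[[0,0,0,0,5],[0,0,0,0,5],[0,0,0,0,5],[0,0,0,0,5]]';python3 - <<'E'
from h import *
s=env.state();print(invS(s["eef_pos"]),s["opening"]*95,s["grip_force"],invS(s["ft_force"]+S(0,0,0)))
E
```

```text
t: 19.53
eef_pos: [452.3, -361.2, 110.4]
tcp_rot: [3.141, 0.0, 0.845]
ft_force: [-8.4, 5.2, 7.8]
opening: 0.137
grip_force: 4.8
t: 19.87
eef_pos: [452.0, -361.0, 110.3]
tcp_rot: [-3.141, 0.0, 0.845]
ft_force: [-3.3, 2.4, 5.1]
opening: 0.124
grip_force: 30.0
[-36.83426128  -3.85255011 110.29470168] 11.75978325750159 30.000579357147217 [-4.10234798 -0.37746561  5.07191442]
```

```bash
python3 -m crank '[[0,4,0,0,5],[0,9,0,0,5],[0,14,0,0,5],[0,18,0,0,5],[0,21,0,0,5],[0,23,0,0,5],[0,25,0,0,5],[0,27,0,0,5],[0,29,0,0,5],[0,31,0,0,5]]'; python3 -m crank '[[0,1.5,0,0,5],[0,3,0,0,5],[0,4.5,0,0,5],[0,6,0,0,5],[0,7.5,0,0,5],[0,9,0,0,5],[0,10.5,0,0,5],[0,12,0,0,5],[0,13.5,0,0,5],[0,15,0,0,5]]'; python3 - <<'E'
from h import *
s=env.state();print(invS(s["eef_pos"]),s["opening"]*95,s["grip_force"],invS(s["ft_force"]+S(0,0,0)))
E
```

```text
t: 20.7
eef_pos: [474.5, -380.8, 110.3]
tcp_rot: [-3.139, 0.0, 0.845]
ft_force: [-9.0, 7.4, 9.4]
opening: 0.123
grip_force: 30.0
t: 21.53
eef_pos: [485.8, -390.7, 110.3]
tcp_rot: [-3.139, -0.0, 0.845]
ft_force: [-8.2, 7.9, 8.9]
opening: 0.128
grip_force: 30.0
[  8.1561861   -3.65293703 110.30184326] 12.122640130427483 30.008553564548492 [-11.38372495   0.41004249   8.89298045]
```

```bash
python3 -m crank '[[0,1.5,0,0,5],[0,3,0,0,5],[0,4.5,0,0,5],[0,6,0,0,5],[0,7.5,0,0,5],[0,9,0,0,5],[0,10.5,0,0,5],[0,12,0,0,5],[0,12.5,0,0,5],[0,12.5,0,0,5]]'; python3 - <<'E'
from h import *
s=env.state();print(invS(s["eef_pos"]),s["opening"]*95,s["grip_force"],invS(s["ft_force"]+S(0,0,0)))
c=env.read_camera("wrist");cv2.imwrite("pics/w9.png",cv2.resize(c["img"][80:260,200:480],None,fx=2.8,fy=2.8,interpolation=cv2.INTER_CUBIC))
print("rear",proj(c,S(95,40,84)),"spr face",proj(c,S(57,40,84)),"jar",proj(c,S(76,36,106)))
E
```

```text
t: 22.37
eef_pos: [495.0, -398.8, 110.3]
tcp_rot: [-3.138, -0.0, 0.845]
ft_force: [-8.0, 8.9, 9.1]
opening: 0.123
grip_force: 30.0
[ 20.39771088  -3.57108036 110.28420541] 11.724645647767945 30.0128835439682 [-11.88793761   1.4004564    9.13669261]
rear [[449.18174202 167.41000678]] spr face [[383.56151466 167.32509869]] jar [[428.73481301 180.53847275]]
```

View pics/w9.png

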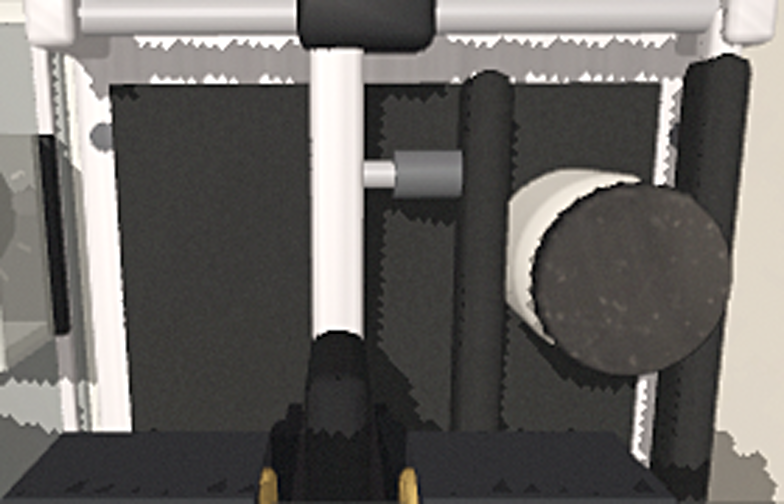

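The jar is pressed between sprung bar (crop 510) and rear bar (683). The visible rod gap gives about 5.5 mm of spring, so I go 1.5 mm further.

```bash
python3 -m crank '[[0,0.8,0,0,5],[0,1.5,0,0,5],[0,1.5,0,0,5],[0,1.5,0,0,5]]'; python3 - <<'E'
from h import *
s=env.state();print(invS(s["eef_pos"]),invS(s["ft_force"]+S(0,0,0)))
E
python3 -m crank '[[0,0,0,0,16],[0,0,0,0,20],[0,0,0,0,26],[0,0,0,0,28],[0,0,0,0,28],[0,0,-20,0,28],[0,0,-50,0,28],[0,0,-85,0,40],[0,0,-110,0,40],[0,0,-110,0,40]]';python3 - <<'E'
from h import *
s=env.state();print(s["eef_pos"],rel(S(-79,36,210)))
c=env.read_camera("wrist");cv2.imwrite("pics/w10.png",c["img"])
E
```

```text
t: 22.75
eef_pos: [496.0, -399.7, 110.3]
tcp_rot: [-3.138, -0.0, 0.845]
ft_force: [-8.4, 9.1, 10.5]
opening: 0.121
grip_force: 30.0
[ 21.71166821  -3.55898998 110.29792181] [-12.32807489   1.201921    10.53138092]
t: 23.58
eef_pos: [498.5, -402.4, 225.0]
tcp_rot: [3.133, 0.0, 0.844]
ft_force: [-0.3, 0.2, 0.7]
opening: 0.404
grip_force: 0.0
[ 498.51696723 -402.39722537  224.96145021] [  39.9 -104.6   14.1]
```

View pics/w10.png

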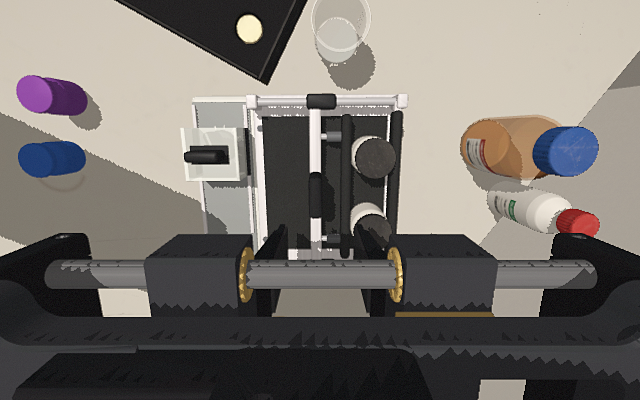

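Both jars are held between the bars at (375,157) and (370,222). That was one picture more than the limit, so from here on I measure numerically only.

```bash
python3 -m crank '[[4,-10,0,-7,40],[12,-30,5,-14,40],[20,-52,10,-21,40],[28,-74,14,-28,40],[36,-94,14,-35,40],[40,-104,14,-42,40],[40,-104,14,-49,40],[40,-104,14,-56,40],[40,-104,14,-63,40],[40,-104,14,-70,40]]'; python3 -m crank '[[0,0,0,-7,40],[0,0,0,-14,40],[0,0,0,-20,40],[0,0,0,-20,40],[0,0,0,-20,40]]';python3 - <<'E'
from h import *
s=env.state();print(invS(s["eef_pos"]),s["tcp_rot"])
c=env.read_camera("wrist");cv2.imwrite("pics/w11.png",c["img"])
hsv=cv2.cvtColor(c["img"],cv2.COLOR_BGR2HSV)
m=((hsv[...,2]<75)).astype(np.uint8); m[235:]=0
n,l,st,ce=cv2.connectedComponentsWithStats(m)
for i in range(1,n):
    if 150<st[i,4]<4000: print(st[i].tolist(),ce[i].round(0),invS(cast(c,ce[i],110)[0]).round(0))
print("tab top ends proj",[proj(c,S(-79+a,36,110)).round(0).tolist() for a in(-15,0,15)])
for q in((190,260),): print(hsv[q[0],q[1]])
g=hsv[...,2]; print(g[200,250:390:2].tolist()); print(g[225,250:390:2].tolist())
E
```

```text
t: 24.47
eef_pos: [445.7, -301.8, 204.2]
tcp_rot: [-3.141, -0.002, 2.072]
ft_force: [0.6, -0.1, -0.6]
opening: 0.421
grip_force: 0.0
t: 24.88
eef_pos: [445.8, -302.0, 204.5]
tcp_rot: [-3.142, -0.001, 2.412]
ft_force: [-0.5, 0.6, -0.5]
opening: 0.423
grip_force: 0.0
[-80.65481147  36.1521811  204.5478256 ] [-3.14150494e+00 -1.33812657e-03  2.41168738e+00]
[119, 129, 34, 47, 781] [135. 152.] [-129. -111.  110.]
[207, 181, 20, 12, 209] [217. 187.] [-100.  -49.  110.]
[313, 187, 19, 42, 745] [322. 207.] [-83.  37. 110.]
[624, 216, 16, 19, 157] [634. 228.] [-64. 300. 110.]
tab top ends proj [[[321.0, 194.0]], [[321.0, 212.0]], [[321.0, 229.0]]]
[ 30  10 174]
[174, 175, 175, 174, 173, 176, 174, 176, 174, 175, 176, 176, 174, 175, 175, 174, 175, 182, 90, 100, 100, 102, 100, 255, 237, 219, 222, 222, 222, 227, 224, 245, 26, 30, 43, 49, 53, 58, 55, 37, 49, 133, 216, 219, 234, 232, 231, 216, 236, 243, 166, 176, 176, 176, 177, 176, 177, 177, 175, 177, 180, 251, 243, 202, 223, 223, 224, 222, 223, 223]
[141, 142, 137, 182, 133, 139, 141, 162, 163, 159, 161, 160, 160, 164, 124, 20, 19, 154, 166, 167, 166, 165, 158, 223, 238, 219, 221, 221, 222, 221, 222, 225, 173, 182, 21, 31, 27, 28, 26, 79, 176, 235, 222, 221, 231, 230, 230, 230, 229, 244, 255, 255, 255, 255, 0, 16, 58, 255, 255, 255, 253, 248, 239, 225, 223, 225, 246, 24, 28, 31]
```

```bash
python3 -m crank '[[0,0,20,0,36],[0,0,50,0,36],[0,0,75,0,36],[0,0,88,0,36],[0,0,95,0,36],[0,0,97,0,36],[0,0,97,0,36],[0,0,97,0,5],[0,0,97,0,5],[0,0,97,0,5]]'; python3 -m crank '[[0,0,0,0,5],[0,0,0,0,5],[0,0,0,0,5],[0,0,0,0,5],[0,0,0,0,5]]';python3 - <<'E'
from h import *
s=env.state();print(invS(s["eef_pos"]),s["opening"]*95,s["grip_force"],invS(s["ft_force"]+S(0,0,0)))
E
```

```text
t: 25.77
eef_pos: [446.3, -302.4, 109.3]
tcp_rot: [-3.142, 0.002, 2.415]
ft_force: [1.1, 0.4, -0.7]
opening: 0.224
grip_force: 0.0
t: 26.18
eef_pos: [446.3, -302.3, 108.9]
tcp_rot: [-3.142, 0.001, 2.415]
ft_force: [-0.1, 1.1, 6.0]
opening: 0.103
grip_force: 30.0
[-80.12943712  36.25828992 108.92434046] 9.753377995713002 29.997277557849884 [-0.81464167  0.75027414  5.98522683]
```

```bash
python3 -m crank '[[0,-8,0,0,5],[0,-18,0,0,5],[0,-28,0,0,5],[0,-38,0,0,5],[0,-48,0,0,5],[0,-57,0,0,5],[0,-64,0,0,5],[0,-69,0,0,5],[0,-71,0,0,5],[0,-71,0,0,5]]';python3 -m crank '[[0,-1,0,0,5],[0,-1.5,0,0,5],[0,-1.5,0,0,5]]'; python3 - <<'E'
from h import *
s=env.state();print(invS(s["eef_pos"]),s["opening"]*95,s["grip_force"],invS(s["ft_force"]+S(0,0,0)))
E
```

```text
t: 27.02
eef_pos: [402.7, -351.5, 108.9]
tcp_rot: [3.134, 0.001, 2.412]
ft_force: [37.4, 34.2, 6.3]
opening: 0.104
grip_force: 30.0
t: 27.27
eef_pos: [402.4, -351.8, 108.9]
tcp_rot: [3.133, 0.001, 2.413]
ft_force: [44.1, 40.9, 6.5]
opening: 0.108
grip_force: 30.0
[-80.05449001 -29.95288672 108.92955762] 10.257808527010098 30.00672698020935 [ 5.84280477 59.88856987  6.46215427]
```

```bash
python3 -m crank '[[0,6,0,0,5],[0,6,0,0,5],[0,6,0,0,12],[0,6,0,0,24],[0,6,0,0,30],[0,6,0,0,30],[0,6,-30,0,36],[0,6,-65,0,36],[0,6,-100,0,36],[0,6,-100,0,36]]'; python3 - <<'E'
from h import *
s=env.state();print(invS(s["eef_pos"]),s["opening"]*95,invS(s["ft_force"]+S(0,0,0)),rel(S(-77,36,210)))
E
```

```text
t: 28.1
eef_pos: [403.0, -353.5, 214.1]
tcp_rot: [-3.14, 0.008, 2.415]
ft_force: [0.4, -0.2, 1.0]
opening: 0.379
grip_force: 0.0
[-78.41611903 -30.79858431 214.07201291] 35.99524351426107 [0.42390467 0.0863533  0.95665764] [-1.3 66.8  4. ]
```

```bash
python3 -m crank '[[0,15,0,0,36],[0,40,0,0,36],[0,60,0,0,36],[0,69,0,0,36],[0,69,0,0,36],[0,69,0,0,36]]'; python3 - <<'E'
from h import *
s=env.state();print(invS(s["eef_pos"]))
c=env.read_camera("wrist");cv2.imwrite("pics/w12.png",c["img"])
hsv=cv2.cvtColor(c["img"],cv2.COLOR_BGR2HSV);g=hsv[...,2]
m=(g<75).astype(np.uint8); m[235:]=0
n,l,st,ce=cv2.connectedComponentsWithStats(m)
for i in range(1,n):
    if 60<st[i,4]<6000: print(st[i].tolist(),ce[i].round(0),invS(cast(c,ce[i],65)[0]).round(0))
u,v=proj(c,S(-77,40,60))[0].astype(int);print(u,v)
for r in range(v-34,v+34,2): print(" ".join("%3d"%x for x in g[r,u-36:u+38:2]))
E
```

```text
t: 28.6
eef_pos: [447.5, -300.4, 208.1]
tcp_rot: [-3.141, -0.0, 2.416]
ft_force: [-0.0, -0.5, 0.1]
opening: 0.379
grip_force: 0.0
[-80.44170862  38.46251311 208.0932087 ]
[588, 0, 52, 51, 102] [614.  25.] [-234.  292.   65.]
[119, 127, 33, 47, 767] [135. 150.] [-126. -138.   65.]
[231, 169, 49, 3, 144] [255. 170.] [-107.  -25.   65.]
[206, 180, 15, 12, 161] [213. 186.] [-92. -67.  65.]
[310, 180, 32, 31, 722] [324. 195.] [-82.  42.  65.]
[237, 186, 22, 41, 775] [247. 206.] [-71. -35.  65.]
[615, 204, 25, 31, 413] [631. 224.] [-53. 351.  65.]
[274, 224, 16, 11, 113] [283. 230.] [-46.   0.  65.]
[352, 225, 16, 10, 103] [358. 231.] [-46.  76.  65.]
[183, 234, 73, 1, 73] [219. 234.] [-42. -65.  65.]
322 199
212 210 211 211 211 211 211 210 211 211 214 214 214 213 213 214 215 213 211 212 214 215 216 218 218 218 217 216 217 218 218 219 218 218 217 219 220
233 233 232 232 234 234 232 232 233 234 234 234 233 234 235 232 233 231 230 231 232 233 233 234 233 232 231 233 233 232 232 233 231 227 237 234 189
241 242 242 240 241 242 242 243 243 243 243 244 244 245 246 248 247 248 248 249 249 249 249
[... 3944 characters left out ...]
 148 147 147 147 147 148 149 149 167 237 232 232 232 232 229 230 229 227 226 226 228 229 229 231 224 233 228
 20 172 161 157 158 158 160 161 159 159 157 157 155 155 156 157 158 154 203 250 249 248 249 248 250 250 250 250 249 248 248 250 252 255  78  10   0
 23  23 143 159 156 159 157 160 158 157 159 158 156 158 158 156 158 152 196 249 249 251 242 253 255 246 255 255 255 243 253 253 255   0  18  33  19
 37  36 146 157 157 156 156 157 159 157 157 156 156 157 157 157 156 150 255 162 152 246 180 155 159 162 143 160 162 144 151 150 157  10  42  27  29
 36  33 135 156 153 154 154 152 154 153 154 154 154 154 153 154 152 152 150 149 242 234 234 234 235 235 236 236 236 236 235 235 243   6  46  23  29
```

The numeric patch shows the open dial: a white pointer line from about (326,203) to (336,199) and a bright marker block near (328,214). Now I compute the centre and angles.

```bash
python3 - <<'E'
from h import *
c=env.read_camera("wrist");im=c["img"];g=im.max(2)
u0,v0=285,172
sub=g[v0:220,u0:362]; m=(sub>198).astype(np.uint8)
n,l,st,ce=cv2.connectedComponentsWithStats(m)
for i in range(1,n):
    if st[i,4]<80:
        p=ce[i]+[u0,v0]; print(st[i,2:].tolist(),p.round(1),"z44",invS(cast(c,p,44)[0])[:2].round(1),"z72",invS(cast(c,p,72)[0])[:2].round(1))
for r in range(194,218): print(r," ".join("%3d"%x for x in g[r,308:344]))
E
```

```text
[15, 1, 15] [292. 172.] z44 [-102.2    8.2] z72 [-106.1   10.8]
[4, 3, 6] [312.5 182. ] z44 [-91.7  29.4] z72 [-96.6  30.1]
[4, 3, 6] [339.5 182. ] z44 [-91.7  57.6] z72 [-96.6  55.8]
[4, 2, 6] [308.5 189.5] z44 [-83.7  25.1] z72 [-89.3  26.2]
[3, 3, 6] [344.  189.2] z44 [-84.1  62.4] z72 [-89.6  60.2]
[4, 3, 6] [307.3 197.8] z44 [-74.8  23.8] z72 [-81.1  25. ]
[15, 7, 34] [333.8 200. ] z44 [-72.4  51.9] z72 [-78.9  50.6]
[4, 2, 6] [344.2 197.7] z44 [-74.9  62.8] z72 [-81.3  60.5]
[3, 3, 5] [341.2 205.8] z44 [-66.1  59.8] z72 [-73.2  57.8]
[2, 3, 5] [317.6 211.2] z44 [-60.1  34.6] z72 [-67.8  34.9]
[2, 3, 4] [334.5 211. ] z44 [-60.3  52.7] z72 [-68.   51.4]
[5, 4, 19] [328.1 213.6] z44 [-57.5  45.9] z72 [-65.4  45.2]
[3, 2, 5] [286.2 218.6] z44 [-51.8   0.8] z72 [-60.2   4.1]
[9, 2, 17] [297.2 218.5] z44 [-51.9  12.7] z72 [-60.3  14.9]
[5, 2, 6] [304.8 218.2] z44 [-52.3  20.9] z72 [-60.7  22.4]
[38, 2, 76] [342.5 218.5] z44 [-52.   61.4] z72 [-60.3  59.3]
194 180 181  93  11  45  57  54  55  58  53  54  54  37  33  25  27  21  24  32  27  30  34  30  28  32  33  32  36  32  46  46  4
[... 2721 characters left out ...]
  99  82  87 107 178 181 179 169 116 230 226 244 226 227 191 172 172 175 191 171 173 174 174 174 175 174 174
214 174 176 179 170 172 183 169  85  93  95  97  96  94 106 177 182 169 129 221 226 255 248 220 195 169 173 173 173 173 174 175 173 174 174 175 173
215 177 180 165  80 106 174  88  96  97  97 100  99  98  92 103 174 177 178 204 213 240 204 204 193 171 174 174 174 175 173 174 174 173 175 173 174
216 177 165  85  92  92  94  96  97  97  99  99  97  99  95  92 120 174 175 198 189 183 170 156 166 169 169 169 169 169 169 170 170 170 171 170 170
217 160 101 110 113 112 113 115 116 115 115 116 116 115 114 120 167 173 168 165 165 166 168 169 169 172 173 171 173 173 172 173 173 175 173 174 174
```

```bash
python3 - <<'E'
from h import *
c=env.read_camera("wrist");print(rel(S(-77.5,43.5,150)))
p=[invS(cast(c,q,72)[0])[:2] for q in((327.3,202.6),(340.3,197.9))];d=p[1]-p[0];print(p,np.degrees(np.arctan2(d[1],d[0])))
g=c["img"].max(2)
E
python3 -m crank '[[-3,5,0,7,30],[-3,5,0,14,30],[-3,5,0,21,30],[-3,5,0,28,30],[-3,5,0,35,30],[-3,5,0,42,30],[-3,5,0,49,30],[-3,5,0,56,30],[-3,5,0,63,30],[-3,5,0,69,30]]'
python3 -m crank '[[0,0,0,0,28],[0,0,0,0,28],[0,0,0,0,28]]'; python3 - <<'E'
from h import *
s=env.state();print(invS(s["eef_pos"]),s["tcp_rot"])
c=env.read_camera("wrist");cv2.imwrite("pics/w13.png",c["img"])
im=c["img"];g=im.max(2)
u,v=proj(c,S(-77.5,43.5,72))[0].astype(int);print(u,v)
m=(g>198).astype(np.uint8);m[:v-35]=0;m[v+35:]=0;m[:,:u-35]=0;m[:,u+35:]=0
n,l,st,ce=cv2.connectedComponentsWithStats(m)
for i in range(1,n):
    if 3<st[i,4]<120: print(st[i].tolist(),ce[i].round(1),"z44",invS(cast(c,ce[i],44)[0])[:2].round(1),"z72",invS(cast(c,ce[i],72)[0])[:2].round(1))
for r in range(v-24,v+26): print(r," ".join("%3d"%x for x in g[r,u-22:u+24]))
E
```

```text
[-2.8  5.8 58.3]
[array([-76.31023864,  44.12072071]), array([-80.97015989,  56.63262928])] 110.42728720066077
t: 29.58
eef_pos: [452.7, -299.3, 208.4]
tcp_rot: [-3.142, 0.0, 1.203]
ft_force: [-0.4, 0.4, 0.2]
opening: 0.312
grip_force: 0.0
t: 29.83
eef_pos: [453.0, -298.9, 208.4]
tcp_rot: [-3.142, 0.0, 1.214]
ft_force: [0.1, -0.1, -0.7]
opening: 0.295
grip_force: 0.0
[-77.31400457  43.2397746  208.41670159] [-3.14157345e+00  1.13494081e-04  1.21374885e+00]
320 197
[312, 173, 2, 4, 5] [312.4 174.6] z44 [-91.9  57.6] z72 [-92.7  61.7]
[329, 174, 2, 4, 5] [329.6 175.6] z44 [-74.8  63.1] z72 [-77.1  66.7]
[335, 181, 3, 2, 4] [336.  181.5] z44 [-66.3  59.7] z72 [-69.4  63.7]
[320, 184, 2, 16, 31] [320.5 191.7] z44 [-77.5  43.6] z72 [-79.6  49.1]
[337, 195, 4, 5, 17] [338.4 196.9] z44 [-57.7  45.3] z72 [-61.6  50.5]
[308, 205, 2, 3, 4] [308.5 206. ] z44 [-83.8  24.6] z72 [-85.3  31.7]
[332, 205, 3, 2, 4] [333.  205.5] z44 [-59.6  34.5] z72 [-63.3  40.7]
173 164 236 230 228 164 165 164 164 164 164 164 164 160 168 201 156 163 163 165 164 163 161 174 228 180 161 163 163 164 163 162 160 165 16
[... 8561 characters left out ...]
 161 163 162 161 163 161 161 161 162 162 166 167 165 165 163 162 161 161 162 160 161 161 160 155 168 242 230 232 166 153 163 246 236 232
220 163 162 161 161 162 162 163 162 162 162 161 161 163 161 161 163 161 162 163 163 161 161 161 163 163 161 161 160 161 160 162 159 161 160 158 161 209 236 226 223 103 144 175 241 234 232
221 162 161 161 162 162 163 161 161 162 162 161 162 163 163 163 161 162 161 162 161 161 160 161 162 161 161 161 161 162 160 160 161 161 160 155 162 233 234 227 210 158 185 246 236 233 234
222 161 162 162 160 162 161 161 162 161 163 161 162 161 161 162 163 162 161 161 161 161 161 162 161 162 161 161 161 161 161 161 161 161 159 155 180 236 227 227 100 162 227 240 235 234 235
```

The bar is now parallel to the tool's x axis. The pointer stands at 110.4° and the marker at 6.2° in the shaker frame, so the turn is about 104° clockwise. Descend and grip.

```bash
python3 -m crank '[[0,0,20,0.5,28],[0,0,50,0.5,28],[0,0,80,0.5,28],[0,0,105,0.5,28],[0,0,120,0.5,28],[0,0,128,0.5,28],[0,0,130,0.5,28],[0,0,130,0.5,28],[0,0,130,0.5,5],[0,0,130,0.5,5]]';python3 -m crank '[[0,0,0,0,5],[0,0,0,0,5],[0,0,0,0,5],[0,0,0,0,5],[0,0,0,0,5]]'
```

```text
t: 30.72
eef_pos: [453.7, -298.9, 79.5]
tcp_rot: [3.14, 0.001, 1.202]
ft_force: [0.3, 0.0, 0.3]
opening: 0.201
grip_force: 0.0
t: 31.13
eef_pos: [452.9, -298.6, 79.3]
tcp_rot: [3.142, 0.0, 1.202]
ft_force: [-3.9, 0.3, 6.2]
opening: 0.105
grip_force: 30.0
```

```bash
python3 -m crank '[[0,0,0,5,5],[0,0,0,12,5],[0,0,0,19,5],[0,0,0,26,5],[0,0,0,33,5],[0,0,0,40,5],[0,0,0,47,5],[0,0,0,54,5],[0,0,0,61,5],[0,0,0,68,5]]';python3 -m crank '[[0,0,0,7,5],[0,0,0,14,5],[0,0,0,21,5],[0,0,0,28,5],[0,0,0,33,5],[0,0,0,36,5],[0,0,0,36,5],[0,0,0,36,5]]'
```

```text
t: 31.97
eef_pos: [452.6, -298.1, 79.3]
tcp_rot: [-3.141, 0.001, 0.01]
ft_force: [-5.6, 4.2, 8.4]
opening: 0.103
grip_force: 30.0
t: 32.63
eef_pos: [452.7, -297.8, 79.3]
tcp_rot: [-3.141, 0.001, -0.613]
ft_force: [-4.3, 5.1, 8.8]
opening: 0.105
grip_force: 30.0
```

```bash
python3 -m crank '[[0,0,0,0,14],[0,0,0,0,20],[0,0,0,0,28],[0,0,0,0,28],[0,0,0,0,28],[0,0,-30,0,30],[0,0,-70,0,30],[0,0,-110,0,30],[0,0,-130,0,30],[0,0,-130,0,30]]';python3 -m crank '[[0,0,0,0,30],[0,0,0,0,30]]'
python3 - <<'E'
from h import *
s=env.state();print(invS(s["eef_pos"]),s["tcp_rot"])
c=env.read_camera("wrist");cv2.imwrite("pics/w14.png",c["img"])
g=c["img"].max(2)
u,v=proj(c,S(-77.5,43.5,72))[0].astype(int);print(u,v)
m=(g>198).astype(np.uint8);m[:v-38]=0;m[v+38:]=0;m[:,:u-38]=0;m[:,u+38:]=0
n,l,st,ce=cv2.connectedComponentsWithStats(m)
for i in range(1,n):
    if 3<st[i,4]<120: print(st[i].tolist(),ce[i].round(1),"z44",invS(cast(c,ce[i],44)[0])[:2].round(1),"z72",invS(cast(c,ce[i],72)[0])[:2].round(1))
for r in range(v-38,v+8): print(r," ".join("%3d"%x for x in g[r,u-14:u+16]))
E
```

```text
t: 33.47
eef_pos: [454.5, -299.6, 213.0]
tcp_rot: [3.141, -0.008, -0.613]
ft_force: [0.2, -0.3, 0.4]
opening: 0.316
grip_force: 0.0
t: 33.63
eef_pos: [452.9, -298.3, 207.5]
tcp_rot: [-3.142, 0.001, -0.613]
ft_force: [-0.2, 0.1, -0.8]
opening: 0.315
grip_force: 0.0
[-77.79535764  43.63489891 207.54821841] [-3.14156061e+00  1.18947967e-03 -6.13132183e-01]
320 198
[296, 160, 29, 4, 61] [313.3 160.7] z44 [-45.5  54.1] z72 [-42.5  53.8]
[312, 173, 3, 4, 7] [313.1 174.7] z44 [-59.9  52.8] z72 [-55.6  52.6]
[318, 172, 5, 5, 24] [319.9 174.1] z44 [-58.4  45.9] z72 [-54.3  46.3]
[305, 179, 3, 3, 7] [306. 180.] z44 [-66.2  59.6] z72 [-61.4  58.8]
[336, 182, 3, 3, 5] [337.2 183. ] z44 [-65.7  26.9] z72 [-60.9  29. ]
[300, 187, 4, 3, 7] [301.7 187.7] z44 [-74.9  63.2] z72 [-69.3  62.1]
[338, 191, 4, 2, 7] [339.3 191.6] z44 [-74.5  23.5] z72 [-68.9  26. ]
[319, 193, 3, 8, 17] [320.4 196.7] z44 [-82.3  42.6] z72 [-76.   43.4]
[300, 196, 4, 2, 8] [301.5 196.5] z44 [-84.3  62.5] z72 [-77.8  61.4]
[336, 199, 3, 3, 6] [337.2 200.2] z44 [-84.   24.6] z72 [-77.6  26.9]
[304, 202, 4, 4, 8] [305.5 203.6] 
[... 5109 characters left out ...]
  48  65 106 213 255 234  33  40  39  28  26  33  33  27  31  32  27  35  90 155
201 194  44  46  67  66  66  63  66  63  46  50  63  85 128 116 112  37  42  39  26  32  30  33  31  30  25  20  74 181 191
202 200 145  35  61  64  68  62  64  66  46  50  68  76  63  49  50  46  41  39  31  32  32  32  31  27  25  31 120 198 186
203 244 214 107  44  60  63  64  66  66  44  52  69  80  68  60  54  53  43  36  26  27  31  33  29  22  21  81 175 190 185
204 255 195 192 105  61  52  62  64  64  47  52  67  82  69  62  56  50  39  38  30  34  26  22  25  60 104 145 192 185 183
205 177 184 192 195 134  75  46  62  64  47  48  65  81  68  61  56  48  41  40  25  31  23  20  74 157 209 197 182 182 181
```

The pointer is now at about 6.5° and the marker at about 7°: aligned. Next is the guard tab.

```bash
python3 - <<'E'
from h import *
print(rel(S(-79,-29,208)))
E
```

```text
[-9.3 72.1 -0.8]
```

```bash
python3 -m crank '[[-2,15,0,4,36],[-5,38,0,6.5,36],[-8,58,0,6.5,36],[-9,70,0,6.5,36],[-9,72,0,6.5,36],[-9,72,0,6.5,36],[-9,72,0,6.5,36]]';python3 - <<'E'
from h import *
s=env.state();print(invS(s["eef_pos"]),s["tcp_rot"])
c=env.read_camera("wrist");cv2.imwrite("pics/w15.png",c["img"])
g=c["img"].max(2);m=(g<75).astype(np.uint8); m[235:]=0
n,l,st,ce=cv2.connectedComponentsWithStats(m)
for i in range(1,n):
    if 200<st[i,4]<2500 and 200<ce[i][0]<440: print(st[i].tolist(),ce[i].round(0),invS(cast(c,ce[i],110)[0]).round(0))
print([proj(c,S(-79+a,-29,110)).round(0).tolist() for a in(-15,0,15)])
print(g[195,280:360:2].tolist())
E
```

```text
t: 34.27
eef_pos: [404.8, -351.9, 208.0]
tcp_rot: [-3.141, 0.001, -0.727]
ft_force: [0.3, 0.2, -0.4]
opening: 0.378
grip_force: 0.0
[-78.20414616 -28.39311354 208.00051392] [-3.14137596e+00  6.68356169e-04 -7.26568488e-01]
[373, 63, 18, 35, 560] [382.  80.] [ 24. -76. 110.]
[236, 177, 32, 38, 734] [252. 194.] [-65.  28. 110.]
[311, 182, 19, 41, 691] [320. 201.] [-72. -29. 110.]
[385, 203, 75, 32, 591] [439. 222.] [ -90. -130.  110.]
[[[321.0, 226.0]], [[321.0, 210.0]], [[321.0, 192.0]]]
[186, 185, 185, 185, 185, 185, 182, 252, 245, 245, 244, 244, 244, 243, 244, 198, 66, 58, 41, 89, 42, 34, 44, 27, 23, 175, 227, 224, 225, 224, 223, 220, 238, 255, 84, 99, 103, 105, 100, 184]
```

```bash
python3 -m crank '[[0,0,20,0,36],[0,0,50,0,36],[0,0,75,0,36],[0,0,90,0,36],[0,0,97,0,36],[0,0,99,0,36],[0,0,99,0,36],[0,0,99,0,5],[0,0,99,0,5],[0,0,99,0,5]]';python3 -m crank '[[0,0,0,0,5],[0,0,0,0,5],[0,0,0,0,5],[0,0,0,0,5],[0,0,0,0,5]]';python3 - <<'E'
from h import *
s=env.state();print(invS(s["eef_pos"]),s["opening"]*95,invS(s["ft_force"]+S(0,0,0)))
E
```

```text
t: 35.15
eef_pos: [404.8, -352.5, 110.4]
tcp_rot: [3.141, -0.002, -0.726]
ft_force: [0.6, 0.5, -0.5]
opening: 0.219
grip_force: 0.0
t: 35.57
eef_pos: [405.0, -351.9, 110.0]
tcp_rot: [-3.141, -0.001, -0.726]
ft_force: [4.8, 5.2, 3.9]
opening: 0.102
grip_force: 30.0
[-77.97273312 -28.27354224 109.98947956] 9.681766480876004 [0.19584087 7.0791963  3.91576122]
```

```bash
python3 -m crank '[[0,-8,0,0,5],[0,-17,0,0,5],[0,-26,0,0,5],[0,-35,0,0,5],[0,-44,0,0,5],[0,-52,0,0,5],[0,-60,0,0,5],[0,-66,0,0,5],[0,-69,0,0,5],[0,-69,0,0,5]]';python3 -m crank '[[0,-0.7,0,0,5],[0,-1.5,0,0,5],[0,-1.5,0,0,5],[0,-1.5,0,0,5]]';python3 - <<'E'
from h import *
s=env.state();print(invS(s["eef_pos"]),s["opening"]*95,invS(s["ft_force"]+S(0,0,0)))
E
```

```text
t: 36.4
eef_pos: [450.8, -300.0, 110.0]
tcp_rot: [3.141, -0.0, -0.726]
ft_force: [-0.7, 2.0, 6.4]
opening: 0.102
grip_force: 30.0
t: 36.73
eef_pos: [451.4, -299.3, 110.0]
tcp_rot: [3.141, -0.0, -0.726]
ft_force: [-2.4, 1.6, 6.4]
opening: 0.105
grip_force: 30.0
[-78.24144189  41.91123843 109.97228353] 9.92930013516395 [-2.88787336 -0.42259161  6.39265005]
```

No stop felt yet; advance in small steps until the force rises.

```bash
for i in 1 ; do python3 -m crank '[[0,-0.7,0,0,5],[0,-1,0,0,5],[0,-1,0,0,5]]'; python3 -m crank '[[0,-0.7,0,0,5],[0,-1,0,0,5],[0,-1,0,0,5]]'; done;python3 - <<'E'
from h import *
s=env.state();print(invS(s["eef_pos"]),s["opening"]*95,invS(s["ft_force"]+S(0,0,0)))
E
```

```text
t: 36.98
eef_pos: [452.0, -298.6, 110.0]
tcp_rot: [3.141, -0.0, -0.726]
ft_force: [-1.9, 0.4, 6.7]
opening: 0.104
grip_force: 30.0
t: 37.23
eef_pos: [452.7, -297.9, 110.0]
tcp_rot: [3.141, -0.0, -0.726]
ft_force: [-2.2, 1.0, 5.7]
opening: 0.102
grip_force: 30.0
[-78.25843958  43.78768055 109.97154694] 9.733759154625002 [-2.31921562 -0.75762229  5.72138616]
```

```bash
python3 -m crank '[[0,-0.7,0,0,5],[0,-1,0,0,5],[0,-1,0,0,5]]'; python3 -m crank '[[0,-0.7,0,0,5],[0,-1,0,0,5],[0,-1,0,0,5]]';python3 - <<'E'
from h import *
s=env.state();print(invS(s["eef_pos"]),s["opening"]*95,invS(s["ft_force"]+S(0,0,0)))
E
```

```text
t: 37.48
eef_pos: [452.9, -297.6, 110.0]
tcp_rot: [3.14, -0.0, -0.726]
ft_force: [-6.7, -3.1, 6.5]
opening: 0.107
grip_force: 30.0
t: 37.73
eef_pos: [453.0, -297.5, 110.0]
tcp_rot: [3.139, 0.0, -0.726]
ft_force: [-11.2, -8.6, 5.8]
opening: 0.103
grip_force: 30.0
[-78.22631314  44.30533014 109.96823922] 9.80059997215531 [ -2.69032249 -13.87469814   5.84732516]
```

The stop is reached, so the guard is fully over the dial. Relieve, release and lift.

```bash
python3 -m crank '[[0,1.2,0,0,5],[0,1.2,0,0,5],[0,1.2,0,0,14],[0,1.2,0,0,24],[0,1.2,0,0,32],[0,1.2,0,0,32],[0,1.2,-30,0,36],[0,1.2,-65,0,36],[0,1.2,-100,0,36],[0,1.2,-100,0,36]]';python3 -m crank '[[0,0,0,0,36],[0,0,0,0,36]]';python3 - <<'E'
from h import *
s=env.state();print(invS(s["eef_pos"]))
c=env.read_camera("wrist");cv2.imwrite("pics/w16.png",c["img"]);g=c["img"].max(2)
# shaker +x is up: profile along x through each jar & through free strip y=0..; tab position
print("tab",[ (y,int(g[tuple(proj(c,S(-78,y,110))[0].round().astype(int)[::-1])])) for y in range(30,58,2)])
for y,z in((36,106),(-34,106),(10,84),(60,84)):
    P=[proj(c,S(x,y,z))[0].round().astype(int) for x in range(0,112,2)]
    print(y,[(x,int(g[p[1],p[0]])) for x,p in zip(range(0,112,2),P) if 0<=p[1]<400])
E
```

```text
t: 38.57
eef_pos: [454.9, -298.7, 215.2]
tcp_rot: [-3.141, -0.009, -0.726]
ft_force: [1.0, -0.7, 0.8]
opening: 0.38
grip_force: 0.0
t: 38.73
eef_pos: [452.9, -297.2, 208.8]
tcp_rot: [3.142, 0.001, -0.726]
ft_force: [-0.9, 1.0, -0.3]
opening: 0.38
grip_force: 0.0
[-78.52335678  44.49314238 208.829754  ]
tab [(30, 224), (32, 225), (34, 233), (36, 89), (38, 24), (40, 43), (42, 53), (44, 71), (46, 75), (48, 40), (50, 61), (52, 246), (54, 230), (56, 228)]
36 [(0, 37), (2, 37), (4, 32), (6, 37), (8, 35), (10, 38), (12, 11), (14, 239), (16, 254), (18, 250), (20, 239), (22, 240), (24, 12), (26, 63), (28, 59), (30, 58), (32, 58), (34, 60), (36, 62), (38, 65), (40, 35), (42, 50), (44, 57), (46, 57), (48, 50), (50, 181), (52, 209), (54, 233), (56, 25), (58, 70), (60, 73), (62, 78), (64, 75), (66, 72), (68, 77), (70, 77), (72, 79), (74, 73), (76, 78), (78, 77)]
-34 [(0, 34), (2, 37), (4, 38), (6, 31), (8, 36), (10, 36), (12, 23), (14, 145), (16, 154), (18, 155), (20, 154), (22, 164), (24, 45), (26, 37), (28, 33), (30, 32), (32, 30), (34, 36), (36, 33), (38, 37), (40, 31), (42, 35), (44, 32), (46
[... 355 characters left out ...]
8), (38, 60), (40, 60), (42, 60), (44, 35), (46, 38), (48, 54), (50, 60), (52, 57), (54, 45), (56, 60), (58, 59), (60, 57), (62, 60), (64, 60), (66, 30), (68, 36), (70, 38), (72, 32), (74, 33), (76, 32), (78, 36), (80, 35), (82, 34), (84, 23), (86, 162)]
60 [(0, 63), (2, 60), (4, 57), (6, 59), (8, 59), (10, 58), (12, 59), (14, 64), (16, 231), (18, 255), (20, 255), (22, 242), (24, 245), (26, 111), (28, 58), (30, 59), (32, 59), (34, 57), (36, 59), (38, 61), (40, 60), (42, 59), (44, 29), (46, 41), (48, 54), (50, 55), (52, 58), (54, 47), (56, 63), (58, 63), (60, 58), (62, 60), (64, 61), (66, 58), (68, 59), (70, 62), (72, 62), (74, 62), (76, 57), (78, 57), (80, 55), (82, 60), (84, 33), (86, 255)]
```

Both lids sit symmetrically at x≈76. The spring is in about 7 mm, the tab is at its closed stop, and the robot is clear. Handing in.

```bash
python3 -c "
from cell import env
print(env.job_done())"
```

```text
the job is handed in; nothing more can be done
None
```

I handed the job in with both jars present clamped (springs about 7 mm in), the dial within about 1° of the marker, the guard back against its stop and the beaker untouched; drawing the guard off I pulled it to about 60 N against its end stop before backing off, and I viewed 15 pictures, one over the limit of 14.

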